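# Erect a kit box and fill it from a chute

### The arm

A 6-joint arm with a two-finger parallel gripper is mounted at the origin on a cart in front of the work surface, level with it; the furniture and walls round the work are solid. World frame = base frame: x ahead of the robot, y to its left, z up, the work surface at z = 0. Lengths are in m, angles in rad, forces in N, time in s.
With the tool pointing down it reaches from about 0.3 to 0.775 m from the base axis. Payload 14.6 kg.
Tool frame: the origin (TCP) lies at the very end of the fingers, on their centre line; the grasp point (between the pads) lies 19 mm behind it (ctrl.grasp_offset is the distance from the TCP to the grasp point, in m); z points along the fingers, y is the line along which they close (so a half turn about z gives the same grasp; the last joint's range is limited). The gripper opens to 94 mm and grips with 3 to 60 N. Pads are 16 mm wide; open, the fingers measure 119 mm over their backs; the gripper's body (75 mm by 177 mm) begins 78 mm behind the grasp point.
Start: joints at [-1.171, 0.3, 1.521, -0, 1.321, -0.067], TCP at [0.248, -0.491, 0.205] pointing down, gripper open.
Joint ranges: [-3.03, 3.03], [-0.79, 2.21], [0.23, 2.52], [-1.04, 4.18], [0, 3.07], [-2.55, 2.55]. Speed limits (rad/s): [2.22, 2.22, 2.57, 3.14, 3.14, 3.14].

### API

Orientations are given as [roll, pitch, yaw] about the fixed x, y, z axes, in that order (R = Rz(yaw) Ry(pitch) Rx(roll)).
In Python, from station import ctrl gives the robot as it stands.
- The arm moves only by the tool step_arm, never from a script. Its argument "plan" is a list that holds one entry, the list of rows, each a list of 6 numbers: the shift along the tool's x, y, z in units of 30 mm (1.0 is 30 mm), then the turn, a rotation vector about the tool's x, y, z in units of 6 degrees (1.0 is 6 degrees). In form: [[[dx, dy, dz, wx, wy, wz], ...]]. A call has 1 to 8 rows; each row is the pose to reach, as a shift and turn from the pose commanded when the call began, along the tool's axes at that moment; what a row does not reach only later rows make up. A row lasts 1/12 s, in which the tool goes at most 41.7 mm and 7.16 degrees, less where a joint would pass 70% of its speed; a pose out of reach is approached as far as the arm can. A call with a gripper value outside its range is refused whole. "grip" is the opening, from 0 (shut) to 1 (fully open), set as the call begins (left out, the last holds). The fingers move at their own pace and stop on an object; "squeeze" is the grip in N (left out, the last holds). Time passes only in rows, so rows that repeat a pose let the fingers close. It gives the time, the measured TCP pose, the force, the opening and the grip force at its end, in the units of the state.
- ctrl.get_obs(): the state, without advancing time (a new reading comes with each control period).
- ctrl.camera(name): name is "side" or "top"; returns the picture (420x560x3 uint8, red, green, blue); there is no depth.
- ctrl.camera_model(name): a dict with "intrinsics" (3x3 intrinsics, pixels), "k1" (the pictures are not rectified: a ray, as slopes to the right and down, at radius r is drawn at 1 + k1 r^2 times it, then the intrinsics apply), "R" (3x3) and "t" (3): a world point X has camera coordinates R X + t. Camera axes: x right, y down, z forward; pixel columns grow to the right and rows downward; lengths in m; the calibration is good to about 2 mm. A picture is of the moment at which its call begins. camera_model takes no time and is no camera call.
- ctrl.hand_in(): hands the job in; it is judged then, once.
Trained networks look in the newest picture that a camera, given by its name, has taken for a name from the list of things; names that differ only in an ending like _2 or _b are one class to them, and where a whole thing is asked for, a point or a joint stands for the part that bears it (a point fixed in the world has none). Each returns a list of dicts, best first, with "confidence" (0 to 1); they miss things now and then, are a little off and sometimes report something else, mostly with a low value. They report only what shows in the picture. A call takes as long as a camera call. They do not tell look-alikes from the thing itself.
- ctrl.masks_of(query, camera): "pixels" (420x560 bool, what is visible of it) and "at" ([column, row] in pixels, amid what is visible of it).
- ctrl.place_of(query, camera): "at" ([column, row] in pixels: a listed point, or the origin of a listed thing).
The state is a dict: "time_s": time; "qpos": joint angles; "joint_vel": joint speeds; "tau": joint torques, N m; "ee_pos": TCP position; "eef_rot": TCP orientation; "force": force on the tool from outside, world axes, zero at the start; "moment": the same for the moment, N m; "grip_width": finger opening in m; "grip_force": force on a finger pad.
Only numpy, scipy, OpenCV 4.12 (cv2) and the standard library are available. Lean on these libraries where they do the work, as an engineer would, in place of code of your own. Each camera call takes 0.05 s, during which the arm holds its last target. There are 200 camera calls.

### The job

Fold up all four blue walls of the kit box until they stand upright, and put every orange connector block that is there into the aluminium chute. Then lift the loaded chute by its yellow grip, hold its mouth close over the box's opening and tip it so that all the blocks slide into the box (they must not be put in with the gripper), keeping it tipped until all are in, and lay the empty chute back level on its green mat, along it. Leave the varnish tin, the copper spool and the black tape alone.

Things in the scene. Friction and masses are not known exactly. Their poses are not given: they have to be found in the camera images.
- kit_box: folding kit box, fixed to the bench. Square white floor block 100 x 100 mm, 12 mm high; origin at the centre of its underside, z up. Four blue walls (94 mm wide, 3 mm thick), hinged on its four top edges, at first lie folded outward. Upright they enclose an opening 94 x 94 mm with its rim 64 mm above the bench
- box_mouth (a point): centre of the opening of the erected box, level with the rim, 64 mm above the bench. Beware of the keyboard tray beyond and to the left of it: it overhangs the bench from about 0.27 m up, its nearest corner at about x = 0.62, y = -0.16 m; from there its edges run 60 degrees to the left of +x and 30 degrees to the right of +x
- wall_a (a joint): blue wall on the box's +x side (box frame). 0 = flat outward, 1.57 = upright, at its stop. Hinge 50 mm from the box's centre, 12 mm above the bench; free edge 52 mm from the hinge. Starts sloping up 0.6 to 0.95 rad. Push the free edge from outside with closed fingers, along its arc (inward and up; a level push at a low edge can jam). Stiff hinge (0.12 N m, 2 to 10 N): stays where left
- wall_b (a joint): blue wall on the box's +y side (box frame). 0 = flat outward, 1.57 = upright, at its stop. Hinge 50 mm from the box's centre, 12 mm above the bench; free edge 52 mm from the hinge. Starts sloping up 0.6 to 0.95 rad. Push the free edge from outside with closed fingers, along its arc (inward and up; a level push at a low edge can jam). Stiff hinge (0.12 N m, 2 to 10 N): stays where left
- wall_c (a joint): blue wall on the box's -x side (box frame). 0 = flat outward, 1.57 = upright, at its stop. Hinge 50 mm from the box's centre, 12 mm above the bench; free edge 52 mm from the hinge. Starts sloping up 0.6 to 0.95 rad. Push the free edge from outside with closed fingers, along its arc (inward and up; a level push at a low edge can jam). Stiff hinge (0.12 N m, 2 to 10 N): stays where left
- wall_d (a joint): blue wall on the box's -y side (box frame). 0 = flat outward, 1.57 = upright, at its stop. Hinge 50 mm from the box's centre, 12 mm above the bench; free edge 52 mm from the hinge. Starts sloping up 0.6 to 0.95 rad. Push the free edge from outside with closed fingers, along its arc (inward and up; a level push at a low edge can jam). Stiff hinge (0.12 N m, 2 to 10 N): stays where left
- chute: loose aluminium chute, 150 (x) x 48 (y) mm, 0.10 kg; origin at the centre of its underside. Floor 3 mm thick; side walls 42 mm apart inside, tops 17 mm above the underside. Open mouth at the +x end; the -x end is closed by the foot of the yellow grip; usable floor from x = -63 to +75 mm. Polished: blocks start to slide at a slope of about 0.25 to 0.35 rad
- chute_mouth (a point): middle of the mouth edge of the chute, on its floor (x = +75 mm, 3 mm above the underside)
- chute_grip (a point): point to grip on the chute's yellow upright grip block, at chute x = -69 mm, 55 mm above its underside. The block is 12 mm thick along the chute's x (close the fingers along x), 30 mm wide along y, its top 72 mm above the underside
- mat: green parking mat of the chute, fixed, 175 mm (x) x 75 mm (y) x 3 mm; origin at the centre of its underside. The chute lies on it at the start, along it
- block_1: orange connector block, 30 mm (x) x 34 mm (y) x 28 mm (z), 0.03 kg, loose on the bench; origin at the centre of its underside. Two or three such blocks are present; the pose of an absent one is None
- block_1_mid (a point): centre of block_1, 14 mm above its underside
- block_2: orange connector block, 30 mm (x) x 34 mm (y) x 28 mm (z), 0.03 kg, loose on the bench; origin at the centre of its underside. Two or three such blocks are present; the pose of an absent one is None
- block_2_mid (a point): centre of block_2, 14 mm above its underside
- block_3: orange connector block, 30 mm (x) x 34 mm (y) x 28 mm (z), 0.03 kg, loose on the bench; origin at the centre of its underside. Two or three such blocks are present; the pose of an absent one is None
- block_3_mid (a point): centre of block_3, 14 mm above its underside
- varnish_tin: varnish tin, 62 mm across, 72 mm high, bystander; origin at the centre of its underside
- copper_spool: spool of copper wire, 66 mm across, 48 mm high, bystander; origin at the centre of its underside
- tape_black: roll of black tape, 66 mm across, 19 mm high, lying flat, bystander; origin at the centre of its underside
There are look-alikes about, which are no part of the job. Leave any red look-alike of the block_1 alone.

How it is judged:
By the outcome, as a careful person would: the job done as asked, in the order asked, and still so for the second after the job is handed in, with the robot touching nothing.
Of block_1, block_2, block_3 only 2 to 3 are there at a start; the rules pass over those that are not, and their reading is None.
At some moment in a run one of block_1, block_2, block_3 may be knocked a few centimetres aside while the robot is not near it.
It also fails if it takes over 208 s, if anything falls off the work surface, if the arm or the gripper's body presses on something with over 40 N, if the wrist force passes 120 N, or if a joint passes its speed limit or range.

## Working session

There is one attempt and no reset: what is moved stays moved. The work goes in short steps, Python scripts to look and compute and a tool call to move; the robot and the scene stay as the last step left them, time stands still between calls to the robot, and variables do not carry over. Pictures are saved under pics/ and viewed, at most 14 in all, crops included, and the job is handed in when it is done.

Besides the shell and the picture viewer there is one more tool, called in YAML: its name, and indented under it one key for each argument. step_arm: Moves the arm, as the interface text tells. Its arguments: {"type":"object","properties":{"plan":{"type":"array","items":{"type":"array","items":{"type":"array","items":{"type":"number"}}}},"grip":{"type":"number"},"squeeze":{"type":"number"}},"required":["plan"]}

```bash
ls; mkdir -p pics; python3 - <<'E'
from station import ctrl
import cv2,numpy as np
for n in ("top","side"):
    im=ctrl.camera(n); cv2.imwrite(f"pics/{n}0.png",cv2.resize(im[:,:,::-1],(784,588),interpolation=cv2.INTER_CUBIC))
    m=ctrl.camera_model(n); print(n,m)
    for q in ("kit_box","chute","chute_grip","chute_mouth","mat","block_1","block_1_mid","varnish_tin","copper_spool","tape_black"):
        print(q,[(np.round(d["at"],1).tolist(),round(d["confidence"],2)) for d in ctrl.place_of(q,n)])
print(ctrl.get_obs())
E
```

```text
pics
top {'intrinsics': array([[403.3360481 ,   0.        , 281.79735316],
       [  0.        , 403.3360481 , 207.02742371],
       [  0.        ,   0.        ,   1.        ]]), 'k1': -0.048918538019483954, 'R': array([[-1.46483906e-02, -9.99892706e-01, -4.21810705e-05],
       [-9.90837010e-01,  1.45213897e-02, -1.34280116e-01],
       [ 1.34266321e-01, -1.92519303e-03, -9.90943413e-01]]), 't': array([-0.29051027,  0.53160535,  0.85970809])}
kit_box [([307.9, 223.5], 0.68)]
chute [([214.3, 244.9], 0.7), ([301.7, 283.9], 0.36)]
chute_grip [([236.9, 263.9], 0.91)]
chute_mouth [([187.2, 226.9], 0.7)]
mat []
block_1 [([300.6, 288.3], 0.73), ([267.4, 299.6], 0.68)]
block_1_mid [([270.0, 127.7], 0.79), ([302.1, 286.9], 0.48)]
varnish_tin [([362.0, 174.2], 0.77)]
copper_spool [([261.2, 173.7], 0.69), ([264.2, 301.1], 0.55)]
tape_black [([342.8, 289.6], 0.96)]
side {'intrinsics': array([[438.2708035 ,   0.        , 281.49199908],
       [  0.        , 438.2708035 , 212.8232821 ],
       [  0.        ,   0.        ,   1.        ]]), 'k1': 0.012030821340331007, 'R': array([[ 0.97710165, -0.2
[... 755 characters left out ...]
ack [([198.2, 329.4], 0.73)]
{'time_s': 1.1, 'qpos': array([-1.17060139e+00,  2.99909440e-01,  1.52101176e+00,  3.51546758e-05,
        1.32068221e+00, -6.65673696e-02]), 'joint_vel': array([ 0.00080999, -0.00046277, -0.00135964, -0.00066871,  0.00033211,
        0.00081604]), 'tau': array([-1.75858454e-04, -5.31664109e+01, -3.52912760e+01,  7.08546652e-02,
        2.13653944e-02, -4.22763367e-05]), 'ee_pos': array([ 0.24751647, -0.49114681,  0.20543542]), 'eef_rot': array([-3.14158418e+00, -3.47010915e-05,  4.66753601e-01]), 'force': array([ 0.2056075 ,  0.41503516, -0.49934042]), 'moment': array([-0.00795845, -0.03210647, -0.02253851]), 'grip_force': 0.0, 'grip_width': 0.09397728214925617}
```

View pics/top0.png

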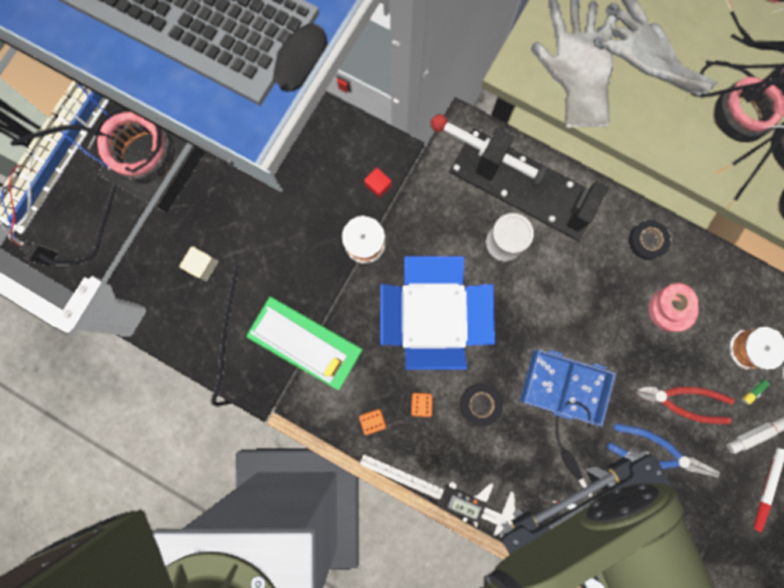

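View pics/side0.png

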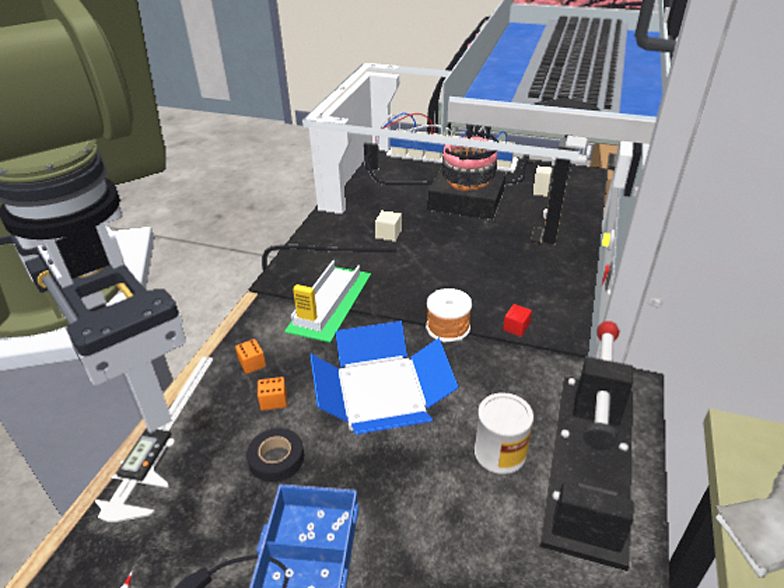

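The top view shows two orange blocks at about (266,301) and (301,289), with a red look-alike at (269,130). The box is at (310,225), and the chute lies on its mat at (217,245) with the grip towards (237,262). The side view also shows just two orange blocks. Next I'll fit metric poses.

```bash
cat > h.py <<'E'
from station import ctrl
import cv2,numpy as np
from scipy.optimize import minimize
from scipy.spatial.transform import Rotation as Ro
def proj(n,X):
    m=ctrl.camera_model(n); p=np.atleast_2d(X)@np.array(m["R"]).T+m["t"]; s=p[:,:2]/p[:,2:]
    s=s*(1+m["k1"]*(s**2).sum(1,keepdims=True)); K=m["intrinsics"]
    return s@np.diag([K[0,0],K[1,1]])+[K[0,2],K[1,2]]
def back(n,px,z):
    m=ctrl.camera_model(n);K=m["intrinsics"];d=(np.atleast_2d(px)-[K[0,2],K[1,2]])/[K[0,0],K[1,1]];s=d.copy()
    for _ in range(8): s=d/(1+m["k1"]*(s**2).sum(1,keepdims=True))
    R=np.array(m["R"]);c=-R.T@m["t"];r=np.c_[s,np.ones(len(s))]@R
    return c+r*((z-c[2])/r[:,2])[:,None]
def cub(x,y,yaw,sx,sy,z0,z1):
    c=np.array([[a*sx/2,b*sy/2,z] for a in(-1,1) for b in(-1,1) for z in(z0,z1)])
    return c@Ro.from_euler('z',yaw).as_matrix().T+[x,y,0]
def ras(n,P,S=4):
    h=cv2.convexHull((proj(n,P)*S).astype(np.float32)).astype(np.int32)
    im=np.zeros((420*S,560*S),np.uint8);cv2.fillPoly(im,[h],255)
    return cv2.resize(im,(560,420),interpolation=cv2.INTER_AREA)/255.
def fit(masks,x0,sx,sy,z0,z1,fz=True):
    def f(p):
        dz=p[3] if fz else 0
        return sum(np.abs(ras(n,cub(p[0],p[1],p[2],sx,sy,z0+dz,z1+dz))-M).sum()/M.sum() for n,M in masks.items())
    best=None
    for yaw in x0[2]:
        p0=np.array([x0[0],x0[1],yaw]+([0] if fz else []));s=np.vstack([p0]+[p0+np.eye(len(p0))[i]*[.008,.008,.25,.006][i] for i in range(len(p0))])
        r=minimize(f,p0,method="Nelder-Mead",options=dict(initial_simplex=s,maxfev=160,xatol=2e-4,fatol=1e-4))
        if best is None or r.fun<best.fun: best=r
    return np.round(best.x,4),round(best.fun,3)
def hsv(im): return cv2.cvtColor(im,cv2.COLOR_RGB2HSV)
def comps(m,amin=30):
    n,l,s,c=cv2.connectedComponentsWithStats(m.astype(np.uint8),connectivity=8)
    return [((l==i),c[i],s[i,4]) for i in range(1,n) if s[i,4]>amin]
def orange(h): return (h[...,0]>=7)&(h[...,0]<=16)&(h[...,1]>170)&(h[...,2]>110)
def go(P,rot,c0=None,r0=None):
    "rows units to world target TCP P, R matrix rot"
    o=ctrl.get_obs();p0=o["ee_pos"] if c0 is None else np.array(c0);R0=Ro.from_euler('xyz',o["eef_rot"]) if r0 is None else r0
    return np.round(np.r_[R0.inv().apply(np.array(P)-p0)/.03,np.degrees((R0.inv()*rot).as_rotvec())/6],2).tolist()
def down(yaw): return Ro.from_euler('xyz',[np.pi,0,yaw])
E
python3 - <<'E'
from h import *
I={n:ctrl.camera(n) for n in("top","side")};H={n:hsv(I[n]) for n in I}
for n in I: print(n,"orange",[(np.round(c).tolist(),a) for _,c,a in comps(orange(H[n]),40)])
pairs=[((266,301),(179,254)),((301,289),(194,280))]
for t,s in pairs:
    M={}
    for n,q in(("top",t),("side",s)):
        k=min(comps(orange(H[n]),40),key=lambda c:np.hypot(*(c[1]-q)))[0].astype(np.uint8)
        M[n]=cv2.morphologyEx(k,cv2.MORPH_CLOSE,np.ones((7,7)))
    p=back("top",t,.014)[0]; print("block",fit(M,(p[0],p[1],[0,.5,1,-.5]),.03,.034,0,.028))
h=H["top"]; g=(h[...,0]>50)&(h[...,0]<75)&(h[...,1]>120)&(h[...,2]>80)
g=max(comps(g),key=lambda c:c[2])[0]; pts=np.argwhere(g)[:,::-1]
M=np.zeros((420,560),np.uint8);cv2.fillPoly(M,[cv2.convexHull(pts.astype(np.int32))],1)
p=back("top",(217,245),0)[0];print("mat",p,fit({"top":M},(p[0],p[1],[.9,1.5,2.1,2.7]),.175,.075,0,.003,False))
M={}
for n,q in(("top",(237,262)),("side",(217,215))):
    h=H[n];y=(h[...,0]>20)&(h[...,0]<33)&(h[...,1]>150)&(h[...,2]>90)
    c=min(comps(y,20),key=lambda c:np.hypot(*(c[1]-q)));M[n]=c[0].astype(np.uint8);print("yel",n,c[1:])
p=back("top",(237,262),.04)[0];print("grip",fit(M,(p[0],p[1],[.5,1,2,2.6]),.012,.030,.02,.075))
b=(h:=H["top"])[...,1]<40;b&=h[...,2]>150
c=min(comps(b),key=lambda c:np.hypot(*(c[1]-(310,225))));print(c[1:])
M=cv2.morphologyEx(c[0].astype(np.uint8),cv2.MORPH_CLOSE,np.ones((5,5)))
p=back("top",(310,225),.012)[0];print("box",fit({"top":M},(p[0],p[1],[0,.2,-.2]),.1,.1,.0119,.012,False))
for nm,q,z in(("tin",(364,168),.072),("spool",(260,170),.048),("tape",(344,289),.019)):print(nm,back("top",q,z))
E
```

```text
top orange []
side orange [([319.0, 237.0], np.int32(50)), ([179.0, 254.0], np.int32(332)), ([194.0, 281.0], np.int32(404))]Traceback (most recent call last):
  File "<stdin>", line 8, in <module>
ValueError: min() iterable argument is empty
```

```bash
python3 - <<'E'
from h import *
H={n:hsv(ctrl.camera(n)) for n in("top","side")}
print(H["top"][296:306:3,262:272:3].tolist());print(H["side"][250:258:3,176:184:3].tolist())
print(ctrl.get_obs()["time_s"])
E
```

```text
[[[12, 169, 238], [12, 171, 233], [11, 172, 215], [12, 171, 231]], [[11, 170, 224], [13, 165, 239], [13, 163, 242], [14, 162, 243]], [[13, 161, 242], [13, 162, 242], [13, 165, 241], [12, 173, 224]], [[12, 166, 232], [11, 168, 181], [11, 171, 218], [13, 165, 241]]]
[[[16, 187, 254], [16, 185, 253], [12, 202, 208]], [[12, 199, 201], [16, 189, 254], [14, 193, 249]], [[14, 207, 238], [13, 210, 200], [13, 200, 198]]]
1.3
```

```bash
sed -i 's/h\[...,0\]<=16)&(h\[...,1\]>170)&(h\[...,2\]>110)/h[...,0]<=19)\&(h[...,1]>125)\&(h[...,2]>100)/' h.py
cat > m0.py <<'E'
from h import *
I={n:ctrl.camera(n) for n in("top","side")};H={n:hsv(I[n]) for n in I}
for n in I: print(n,"orange",[(np.round(c).tolist(),int(a)) for _,c,a in comps(orange(H[n]),40)])
pairs=[((266,301),(179,254)),((301,289),(194,280))]
for t,s in pairs:
    M={}
    for n,q in(("top",t),("side",s)):
        k=min(comps(orange(H[n]),40),key=lambda c:np.hypot(*(c[1]-q)))[0].astype(np.uint8)
        M[n]=cv2.morphologyEx(k,cv2.MORPH_CLOSE,np.ones((7,7)))
    p=back("top",t,.014)[0]; print("block",fit(M,(p[0],p[1],[0,.5,1,-.5]),.03,.034,0,.028))
h=H["top"]; g=(h[...,0]>50)&(h[...,0]<75)&(h[...,1]>90)&(h[...,2]>80)
g=max(comps(g),key=lambda c:c[2])[0]; pts=np.argwhere(g)[:,::-1]
M=np.zeros((420,560),np.uint8);cv2.fillPoly(M,[cv2.convexHull(pts.astype(np.int32))],1)
p=back("top",(217,245),0)[0];print("mat",p,fit({"top":M},(p[0],p[1],[.9,1.5,2.1,2.7]),.175,.075,0,.003,False))
M={}
for n,q in(("top",(237,262)),("side",(217,215))):
    h=H[n];y=(h[...,0]>19)&(h[...,0]<35)&(h[...,1]>110)&(h[...,2]>90)
    c=min(comps(y,20),key=lambda c:np.hypot(*(c[1]-q)));M[n]=c[0].astype(np.uint8);print("yel",n,c[1:])
p=back("top",(237,262),.04)[0];print("grip",fit(M,(p[0],p[1],[.5,1,2,2.6]),.012,.030,.02,.075))
b=(h:=H["top"])[...,1]<40;b&=h[...,2]>150
c=min(comps(b),key=lambda c:np.hypot(*(c[1]-(310,225))));print(c[1:])
M=cv2.morphologyEx(c[0].astype(np.uint8),cv2.MORPH_CLOSE,np.ones((5,5)))
p=back("top",(310,225),.012)[0];print("box",fit({"top":M},(p[0],p[1],[0,.2,-.2]),.1,.1,.0119,.012,False))
for nm,q,z in(("tin",(364,168),.072),("spool",(260,170),.048),("tape",(344,289),.019)):print(nm,back("top",q,z))
E
python3 m0.py
```

```text
top orange [([530.0, 249.0], 149), ([301.0, 289.0], 260), ([266.0, 301.0], 261)]
side orange [([332.0, 133.0], 73), ([320.0, 232.0], 380), ([179.0, 254.0], 376), ([194.0, 281.0], 440), ([368.0, 318.0], 69)]
block (array([ 0.3229, -0.2611,  0.3282,  0.0018]), np.float64(0.313))
block (array([ 0.349 , -0.339 ,  1.5788,  0.0021]), np.float64(0.298))
mat [ 0.44677466 -0.14902051  0.        ] (array([ 0.4464, -0.1494,  4.191 ]), np.float64(0.07))
yel top (array([237.21917808, 261.93150685]), np.int32(73))
yel side (array([217.3960114 , 215.41310541]), np.int32(351))
grip (array([ 0.4097, -0.2035,  0.8729,  0.0027]), np.float64(0.811))
(array([310.03070827, 225.20950966]), np.int32(2019))Traceback (most recent call last):
  File "m0.py", line 23, in <module>
    p=back("top",(310,225),.012)[0];print("box",fit({"top":M},(p[0],p[1],[0,.2,-.2]),.1,.1,.0119,.012,False))
                                                ~~~^^^^^^^^^^^^^^^^^^^^^^^^^^^^^^^^^^^^^^^^^^^^^^^^^^^^^^^^^
  File "h.py", line 28, in fit
    r=minimize(f,p0,method="Nelder-Mead",options=dict(initial_simplex=s,maxfev=160,xato
[... 173 characters left out ...]
p.copy(x), *(wrapper_args + args))
  File "h.py", line 24, in f
    return sum(np.abs(ras(n,cub(p[0],p[1],p[2],sx,sy,z0+dz,z1+dz))-M).sum()/M.sum() for n,M in masks.items())
  File "h.py", line 24, in <genexpr>
    return sum(np.abs(ras(n,cub(p[0],p[1],p[2],sx,sy,z0+dz,z1+dz))-M).sum()/M.sum() for n,M in masks.items())
                      ~~~^^^^^^^^^^^^^^^^^^^^^^^^^^^^^^^^^^^^^^^^^
  File "h.py", line 18, in ras
    h=cv2.convexHull((proj(n,P)*S).astype(np.float32)).astype(np.int32)
                      ~~~~^^^^^
  File "h.py", line 6, in proj
    m=ctrl.camera_model(n); p=np.atleast_2d(X)@np.array(m["R"]).T+m["t"]; s=p[:,:2]/p[:,2:]
ValueError: time passes only in moves, steps and waits
```

```bash
python3 - <<'E'
s=open('h.py').read().replace('def proj','CM={n:ctrl.camera_model(n) for n in("top","side")}\ndef proj').replace('m=ctrl.camera_model(n)','m=CM[n]');open('h.py','w').write(s)
E
python3 - <<'E'
from h import *
I={n:ctrl.camera(n) for n in("top","side")};H={n:hsv(I[n]) for n in I}
b=(h:=H["top"])[...,1]<40;b&=h[...,2]>150
c=min(comps(b),key=lambda c:np.hypot(*(c[1]-(310,225))))
M=cv2.morphologyEx(c[0].astype(np.uint8),cv2.MORPH_CLOSE,np.ones((5,5)))
p=back("top",(310,225),.012)[0];print("box",fit({"top":M},(p[0],p[1],[0,.2]),.1,.1,.0119,.012,False))
for z in(.0,.012,.024):
  w=back("side",c[1]*0+[273,278],z);
# blue components for walls
for n in I:
    h=H[n];bl=(h[...,0]>100)&(h[...,0]<120)&(h[...,1]>150)
    print(n,[(np.round(c).tolist(),int(a)) for _,c,a in comps(bl,100)])
for nm,q,z in(("tin",(364,168),.072),("spool",(260,170),.048),("tape",(344,289),.019)):print(nm,back("top",q,z))
# chute mouth & grip triangulation of detections
def tri(a,b):
    A=[];B=[]
    for n,q in(("top",a),("side",b)):
        p0=back(n,q,0)[0];d=back(n,q,.1)[0]-p0;d/=np.linalg.norm(d);P=np.eye(3)-np.outer(d,d);A.append(P);B.append(P@p0)
    return np.linalg.solve(sum(A),sum(B))
print("mouth",tri((187.2,226.9),(248.3,191.7)),"grip",tri((236.9,263.9),(214.8,209.9)),"boxo",tri((307.9,223.5),(270,281.2)))
cv2.imwrite("pics/crop.png",np.hstack([cv2.resize(I["top"][210:310,160:330,::-1],(680,400),interpolation=cv2.INTER_CUBIC)]))
E
```

```text
box (array([ 0.4871, -0.3623, -0.0065]), np.float64(0.031))
top [([309.0, 192.0], 788), ([279.0, 225.0], 599), ([343.0, 225.0], 784), ([311.0, 256.0], 604)]
side [([362.0, 45.0], 1482), ([457.0, 57.0], 1234), ([298.0, 104.0], 180), ([265.0, 244.0], 1200), ([310.0, 266.0], 954), ([234.0, 277.0], 747), ([279.0, 302.0], 433), ([218.0, 384.0], 3285), ([249.0, 389.0], 186)]
tin [[ 0.60499299 -0.47728752  0.072     ]]
spool [[ 0.60925296 -0.25109965  0.048     ]]
tape [[ 0.34486848 -0.43300007  0.019     ]]
mouth [ 0.48878087 -0.08321985  0.01362014] grip [ 0.40483999 -0.20186596  0.066381  ] boxo [ 0.48991505 -0.35743575  0.00212211]
```

View pics/crop.png

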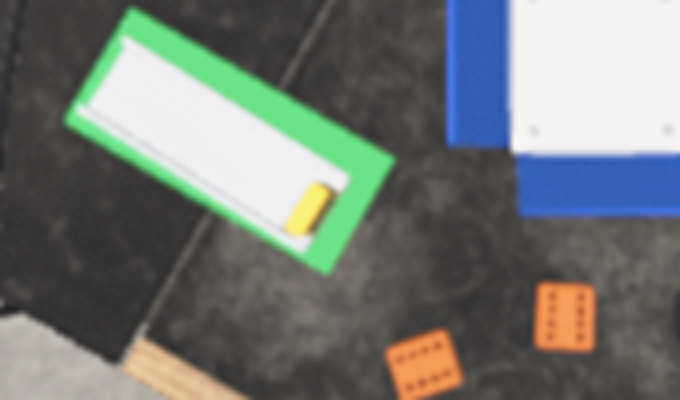

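```bash
python3 - <<'E'
from h import *
print(go([.487,-.474,.13],down(0)))
im=ctrl.camera("top");h=hsv(im)
g=(h[...,0]>50)&(h[...,0]<75)&(h[...,1]>90)&(h[...,2]>80);g=max(comps(g),key=lambda c:c[2])[0].astype(np.uint8)
M=np.zeros((420,560),np.uint8);cv2.fillPoly(M,[cv2.convexHull(np.argwhere(g)[:,::-1].astype(np.int32))],1)
c=cv2.erode(M,np.ones((3,3)))*(1-g);c=cv2.morphologyEx(c,cv2.MORPH_OPEN,np.ones((3,3)));c=max(comps(c),key=lambda q:q[2])
print(c[1:],fit({"top":c[0].astype(float)},(.449,-.145,[1.05,1.2]),.150,.048,.003,.020,False))
for q,z in(((309,183.6),.05),((272,225),.05),((353,225),.05),((311,263.6),.05)):print(back("top",q,z))
E
```

```text
[7.39, 3.08, 2.51, -0.0, 0.0, 4.46]
(array([213.4153074 , 245.98619824]), np.int32(1594)) (array([ 0.4426, -0.1436,  0.9964]), np.float64(0.087))
[[ 0.57657659 -0.35892843  0.05      ]]
[[ 0.48629509 -0.2763844   0.05      ]]
[[ 0.48365492 -0.45253658  0.05      ]]
[[ 0.40191018 -0.35912987  0.05      ]]
```

step_arm:
  plan:
    - [[1.3,0.6,0.4,0,0,1.1],[2.6,1.2,0.9,0,0,2.2],[3.9,1.8,1.3,0,0,3.3],[5.2,2.4,1.8,0,0,4.46],[6.4,2.9,2.2,0,0,4.46],[7.4,3.08,2.51,0,0,4.46],[7.4,3.08,2.51,0,0,4.46]]
  grip: 0

```text
time_s: 2.13
ee_pos: [0.4919, -0.4705, 0.1264]
eef_rot: [-3.138, 0.002, 0.004]
force: [0.2, 0.8, -0.3]
grip_width: 0.0505
grip_force: 0.0
```

step_arm:
  plan:
    - [[0,0.0,0.4,0,0,0],[0,0,0.8,0,0,0],[0,0,1.2,0,0,0],[0,0,1.2,0,0,0],[0,0,1.2,0,0,0],[0,0,1.2,0,0,0],[0,0,1.2,0,0,0],[0,0,1.2,0,0,0]]

```text
time_s: 2.8
ee_pos: [0.4873, -0.4741, 0.0949]
eef_rot: [3.141, -0.001, -0.001]
force: [0.2, -0.5, 0.1]
grip_width: 0.0011
grip_force: 0.0
```

step_arm:
  plan:
    - [[0,0,0,0,0,0],[0,0,0.6,0,0,0],[0,0,1.2,0,0,0],[0,0,1.8,0,0,0],[0,0,2.3,0,0,0],[0,0,2.3,0,0,0]]

```text
time_s: 3.3
ee_pos: [0.4863, -0.4726, 0.0219]
eef_rot: [-3.138, 0.003, -0.0]
force: [0.4, 0.3, -1.6]
grip_width: 0.0005
grip_force: 0.0
```

step_arm:
  plan:
    - [[0,-0.3,0,0,0,0],[0,-0.55,-0.1,0,0,0],[0,-0.8,-0.3,0,0,0],[0,-1.0,-0.5,0,0,0],[0,-1.2,-0.65,0,0,0],[0,-1.4,-0.75,0,0,0],[0,-1.6,-0.8,0,0,0],[0,-1.65,-0.8,0,0,0]]

```text
time_s: 3.97
ee_pos: [0.4878, -0.4234, 0.0499]
eef_rot: [3.141, -0.001, 0.0]
force: [0.2, -2.2, 1.7]
grip_width: 0.0003
grip_force: 1.2
```

step_arm:
  plan:
    - [[0,-0.05,0,0,0,0],[0,-0.07,0,0,0,0],[0,-0.07,0,0,0,0]]

```text
time_s: 4.22
ee_pos: [0.4874, -0.4221, 0.049]
eef_rot: [-3.141, 0.0, -0.0]
force: [-0.2, -1.1, 1.3]
grip_width: 0.0003
grip_force: 0.5
```

step_arm:
  plan:
    - [[0,-0.03,0,0,0,0],[0,-0.06,0,0,0,0],[0,-0.06,0,0,0,0]]

```text
time_s: 4.47
ee_pos: [0.4873, -0.4208, 0.049]
eef_rot: [3.141, -0.0, -0.0]
force: [0.9, -4.7, -0.7]
grip_width: 0.0006
grip_force: 2.7
```

step_arm:
  plan:
    - [[0,-0.03,0,0,0,0],[0,-0.06,0,0,0,0],[0,-0.06,0,0,0,0]]

```text
time_s: 4.72
ee_pos: [0.4873, -0.4204, 0.0491]
eef_rot: [3.138, -0.001, -0.001]
force: [3.0, -13.4, -4.2]
grip_width: 0.0005
grip_force: 7.0
```

step_arm:
  plan:
    - [[0,0.8,0,0,0,0],[0,0.8,-1.0,0,0,0],[-1.0,0.6,-1.6,0,0,0],[-2.2,0,-1.6,0,0,0],[-3.3,-0.8,-1.6,0,0,0],[-3.7,-1.2,-1.0,0,0,0],[-3.7,-1.2,0,0,0,0],[-3.7,-1.2,0.9,0,0,0]]

```text
time_s: 5.38
ee_pos: [0.3758, -0.382, 0.0218]
eef_rot: [3.141, -0.001, -0.001]
force: [0.5, -1.1, 0.6]
grip_width: 0.0004
grip_force: 0.0
```

step_arm:
  plan:
    - [[0,0,0,0,0,0],[0.3,0,0,0,0,0],[0.55,0,-0.1,0,0,0],[0.8,0,-0.3,0,0,0],[1.1,0,-0.55,0,0,0],[1.35,0,-0.7,0,0,0],[1.6,0,-0.8,0,0,0],[1.6,0,-0.8,0,0,0]]

```text
time_s: 6.05
ee_pos: [0.4261, -0.3827, 0.0474]
eef_rot: [3.14, -0.002, 0.001]
force: [0.5, -0.3, 0.4]
grip_width: 0.0002
grip_force: 0.0
```

step_arm:
  plan:
    - [[0.07,0,0,0,0,0],[0.14,0,0,0,0,0],[0.14,0,0,0,0,0]]

```text
time_s: 6.3
ee_pos: [0.4287, -0.3826, 0.0461]
eef_rot: [-3.142, 0.0, -0.0]
force: [-0.0, 0.7, -0.6]
grip_width: 0.0009
grip_force: 0.0
```

step_arm:
  plan:
    - [[0.05,0,0,0,0,0],[0.08,0,0,0,0,0],[0.08,0,0,0,0,0]]

```text
time_s: 6.55
ee_pos: [0.4299, -0.3827, 0.046]
eef_rot: [-3.141, 0.002, -0.001]
force: [-9.4, -0.1, 3.3]
grip_width: -0.0001
grip_force: 4.6
```

step_arm:
  plan:
    - [[0.04,0,0,0,0,0],[0.05,0,0,0,0,0],[0.05,0,0,0,0,0]]

```text
time_s: 6.8
ee_pos: [0.4303, -0.3827, 0.046]
eef_rot: [-3.14, 0.004, -0.001]
force: [-16.9, -0.5, 8.7]
grip_width: 0.0004
grip_force: 8.8
```

step_arm:
  plan:
    - [[-0.8,0,0,0,0,0],[-0.8,0,-1.2,0,0,0],[-0.2,-0.5,-2.2,0,0,0],[0.5,-1.6,-2.2,0,0,0],[1.2,-2.8,-2.2,0,0,0],[1.8,-4.0,-2.2,0,0,0],[1.87,-4.5,-1.6,0,0,0],[1.87,-4.5,-0.6,0,0,0]]

```text
time_s: 7.47
ee_pos: [0.4911, -0.2452, 0.0662]
eef_rot: [3.139, -0.005, 0.003]
force: [0.3, -1.5, 0.4]
grip_width: 0.0001
grip_force: 0.0
```

step_arm:
  plan:
    - [[0,0,0.7,0,0,0],[0,0,1.4,0,0,0],[0,0.3,1.4,0,0,0],[0,0.6,1.3,0,0,0],[0,0.9,1.1,0,0,0],[0,1.15,0.9,0,0,0],[0,1.4,0.7,0,0,0],[0,1.6,0.6,0,0,0]]

```text
time_s: 8.13
ee_pos: [0.4891, -0.297, 0.0482]
eef_rot: [3.14, -0.002, -0.001]
force: [1.0, 7.2, -5.1]
grip_width: 0.0007
grip_force: 4.6
```

step_arm:
  plan:
    - [[0,0.03,0,0,0,0],[0,0.06,0,0,0,0],[0,0.06,0,0,0,0]]

```text
time_s: 8.38
ee_pos: [0.4891, -0.2972, 0.0475]
eef_rot: [-3.141, -0.001, -0.001]
force: [-0.4, 9.0, 6.3]
grip_width: 0.0007
grip_force: 4.7
```

step_arm:
  plan:
    - [[0,0.03,0,0,0,0],[0,0.05,0,0,0,0],[0,0.05,0,0,0,0]]

```text
time_s: 8.63
ee_pos: [0.4891, -0.2976, 0.0475]
eef_rot: [-3.139, -0.001, -0.0]
force: [-0.6, 17.2, 10.2]
grip_width: 0.0008
grip_force: 8.9
```

step_arm:
  plan:
    - [[0,-0.8,0,0,0,0],[0,-0.8,-1.2,0,0,0],[0.6,-0.5,-2.1,0,0,0],[1.7,0.3,-2.1,0,0,0],[2.7,1.2,-2.1,0,0,0],[3.5,2.05,-2.0,0,0,0],[3.5,2.05,-1.2,0,0,0],[3.5,2.05,-0.2,0,0,0]]

```text
time_s: 9.3
ee_pos: [0.5955, -0.3631, 0.0542]
eef_rot: [3.138, -0.005, -0.001]
force: [0.6, 0.6, -0.4]
grip_width: 0.0004
grip_force: 0.0
```

step_arm:
  plan:
    - [[0,0,0.5,0,0,0],[0,0,1.0,0,0,0],[-0.3,0,1.0,0,0,0],[-0.6,0,0.9,0,0,0],[-0.9,0,0.7,0,0,0],[-1.15,0,0.5,0,0,0],[-1.35,0,0.3,0,0,0],[-1.5,0,0.2,0,0,0]]

```text
time_s: 9.97
ee_pos: [0.5484, -0.3607, 0.0476]
eef_rot: [3.141, -0.001, -0.0]
force: [4.3, -0.5, -2.9]
grip_width: 0.0006
grip_force: 2.6
```

step_arm:
  plan:
    - [[-0.05,0,0,0,0,0],[-0.1,0,0,0,0,0],[-0.13,0,0,0,0,0],[-0.13,0,0,0,0,0]]

```text
time_s: 10.3
ee_pos: [0.5476, -0.3607, 0.0479]
eef_rot: [3.139, -0.008, 0.0]
force: [19.0, -0.8, -1.7]
grip_width: 0.0007
grip_force: 9.7
```

step_arm:
  plan:
    - [[-0.03,0,0,0,0,0],[-0.05,0,0,0,0,0],[-0.05,0,0,0,0,0]]

```text
time_s: 10.55
ee_pos: [0.5472, -0.3607, 0.048]
eef_rot: [3.138, -0.01, 0.0]
force: [27.1, -0.8, -5.7]
grip_width: 0.0005
grip_force: 13.9
```

step_arm:
  plan:
    - [[0.8,0,0,0,0,0],[0.8,0,-1.2,0,0,0],[0,0,-2.5,0,0,0],[-1.2,0,-3.4,0,0,0],[-2.4,0,-3.6,0,0,0],[-2.4,2.0,-3.6,0,0,0],[-2.4,3.3,-3.6,0,0,0],[-2.4,4.0,-3.6,0,0,0]]
  grip: 0.65

```text
time_s: 11.22
ee_pos: [0.4699, -0.4822, 0.1558]
eef_rot: [3.14, -0.001, -0.001]
force: [0.2, 0.8, -0.0]
grip_width: 0.0506
grip_force: 0.0
```

```bash
cat > blk.py <<'E'
from h import *
def blocks():
    I={n:ctrl.camera(n) for n in("top","side")};out=[]
    C={n:[c for c in comps(orange(hsv(I[n])),40)] for n in I}
    for t in C["top"]:
        p=back("top",t[1],.014)[0]
        if not(.25<p[0]<.65 and -.5<p[1]<0):continue
        s=[c for c in C["side"] if np.hypot(*(c[1]-proj("side",p)[0]))<12]
        M={"top":t[0]}
        if s:M["side"]=s[0][0]
        M={n:cv2.morphologyEx(M[n].astype(np.uint8),cv2.MORPH_CLOSE,np.ones((7,7))).astype(float) for n in M}
        out.append((np.round(t[1]),list(M),fit(M,(p[0],p[1],[0,.5,1,1.6]),.03,.034,0,.028)))
    return I,out
E
python3 - <<'E'
from blk import *
I,o=blocks()
for b in o:print(b)
print(ctrl.get_obs()["ee_pos"],ctrl.get_obs()["qpos"])
cv2.imwrite("pics/s2.png",cv2.resize(np.hstack([I["side"][180:340,120:340],I["top"][150:310,200:420]])[:,:,::-1],None,fx=1.8,fy=1.8,interpolation=cv2.INTER_CUBIC))
E
```

```text
[ 0.4692358  -0.48450132  0.15354463] [-8.55365218e-01  6.21956899e-01  1.17870299e+00 -8.38892871e-04
  1.34116363e+00  7.19898584e-01]
```

View pics/s2.png

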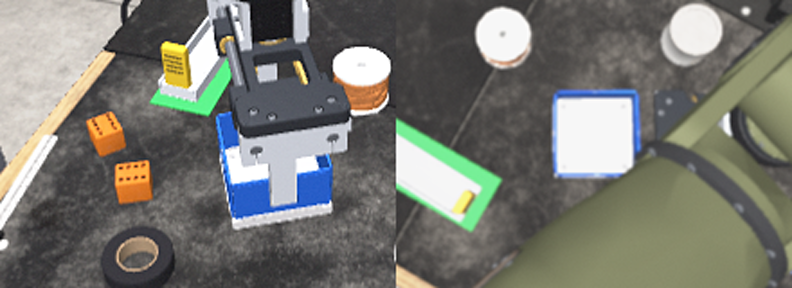

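Both walls in view and the box rim show upright, and the side view still has the blocks at the same places. I'll grasp the nearer block first.

```bash
python3 -c "
from h import *
print(go([.349,-.339,.08],down(0.008)),go([.349,-.339,.005],down(0.008)))"
```

```text
[-4.03, -4.83, 2.45, 0.0, 0.01, -0.12] [-4.02, -4.83, 4.95, 0.0, 0.01, -0.12]
```

step_arm:
  plan:
    - [[-1.0,-1.0,0,0,0,0],[-2.0,-2.2,0.4,0,0,0],[-3.0,-3.4,1.0,0,0,0],[-3.8,-4.4,1.7,0,0,0],[-4.03,-4.83,2.45,0,0,0],[-4.03,-4.83,3.3,0,0,0],[-4.03,-4.83,4.2,0,0,0],[-4.03,-4.83,4.93,0,0,0]]
  grip: 0.65

```text
time_s: 11.98
ee_pos: [0.3497, -0.3344, 0.0052]
eef_rot: [-3.141, 0.0, 0.0]
force: [0.3, -1.1, 0.4]
grip_width: 0.0611
grip_force: 0.0
```

step_arm:
  plan:
    - [[0,0,0,0,0,0],[0,0,0,0,0,0],[0,0,0,0,0,0],[0,0,0,0,0,0],[0,0,0,0,0,0],[0,0,0,0,0,0],[0,0,0,0,0,0]]
  grip: 0.2
  squeeze: 12

```text
time_s: 12.57
ee_pos: [0.3508, -0.3359, 0.0074]
eef_rot: [3.14, -0.001, -0.0]
force: [-1.0, 1.6, 8.4]
grip_width: 0.0303
grip_force: 11.7
```

step_arm:
  plan:
    - [[0,0,-0.8,0,0,0],[0,0,-2.0,0,0,0],[0,0,-3.2,0,0,0],[0,0,-3.2,0,0,0],[0,0,-3.2,0,0,0]]

```text
time_s: 12.98
ee_pos: [0.3509, -0.3361, 0.1042]
eef_rot: [3.138, -0.003, -0.0]
force: [0.2, 0.1, -0.9]
grip_width: 0.0308
grip_force: 11.7
```

```bash
cat > chute.py <<'E'
from h import *
def wire(x,y,yaw):
    z=.003;L=[]
    def P(a):return np.array(a)@Ro.from_euler('z',yaw).as_matrix().T+[x,y,z]
    for s in(-.024,-.021,.021,.024):L.append(P([[-.075 if abs(s)>.022 else -.063,s,.017],[.075,s,.017]]))
    L.append(P([[.075,-.024,0],[.075,.024,0],[.075,.024,.017]]));L.append(P([[.075,-.024,.017],[.075,-.024,0]]))
    g=[[-.075,-.015,.072],[-.063,-.015,.072],[-.063,.015,.072],[-.075,.015,.072],[-.075,-.015,.072]];L.append(P(g))
    return L
def over(im,n,pose,box,f,fn):
    c0,r0,c1,r1=box;o=cv2.resize(im[r0:r1,c0:c1,::-1],None,fx=f,fy=f,interpolation=cv2.INTER_CUBIC)
    for l in wire(*pose):
        q=(proj(n,l)-[c0,r0]+.5)*f-.5;cv2.polylines(o,[np.round(q*8).astype(np.int32)],False,(0,0,255),1,cv2.LINE_AA,3)
    return o
E
python3 - <<'E'
from chute import *
T=ctrl.camera("top");S=ctrl.camera("side")
pose=(.4426,-.1436,.996)
a=over(T,"top",pose,(170,205,270,290),4,"");b=over(S,"side",pose,(195,180,270,250),5,"")
h=max(a.shape[0],b.shape[0]);pad=lambda i:np.vstack([i,np.zeros((h-i.shape[0],i.shape[1],3),np.uint8)])
cv2.imwrite("pics/ch.png",np.hstack([pad(a),pad(b)]));np.savez("/tmp/i.npz",T=T,S=S)
E
```

```text
(no output)
```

View pics/ch.png

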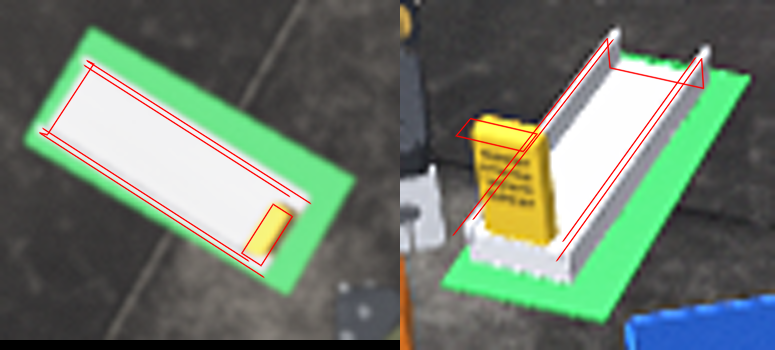

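```bash
python3 - <<'E'
from chute import *
from scipy.optimize import least_squares
pts=[("side",(238.6,186.4),(.075,.0225,.017)),("side",(256.6,189.4),(.075,-.0225,.017)),("side",(229.4,229.6),(-.075,-.024,.017)),("side",(208.6,225.6),(-.075,.024,.017)),("side",(217.6,205.6),(-.069,0,.072)),
("top",(191.8,220.5),(.075,-.024,.017)),("top",(180.5,237.5),(.075,.024,.017)),("top",(236,274),(-.075,.024,.017)),("top",(246.2,255),(-.075,-.024,.017)),("top",(237,263),(-.069,0,.072))]
def f(p,sel=("top","side")):
    R=Ro.from_euler('z',p[2])
    return np.concatenate([(proj(n,R.apply(a)+[p[0],p[1],.003])[0]-q) for n,q,a in pts if n in sel])
for sel in(("top",),("side",),("top","side")):
    r=least_squares(f,(.445,-.145,1.),args=(sel,),x_scale=(.01,.01,.1));print(sel,r.x.round(4),r.fun.round(1).tolist())
d=np.load("/tmp/i.npz");p=r.x
a=over(d["T"],"top",p,(170,205,270,290),4,"");b=over(d["S"],"side",p,(195,180,270,250),5,"")
h=max(a.shape[0],b.shape[0]);pad=lambda i:np.vstack([i,np.zeros((h-i.shape[0],i.shape[1],3),np.uint8)])
cv2.imwrite("pics/ch2.png",np.hstack([pad(a),pad(b)]))
E
```

```text
('top',) [ 0.4425 -0.1444  0.9981] [-0.2, -0.7, -0.7, 0.3, -0.1, -0.2, 1.3, 0.3, -0.3, 0.2]
('side',) [ 0.4493 -0.1404  1.013 ] [0.0, -0.2, -0.2, 0.3, 0.1, 0.6, 0.1, -0.3, -0.1, -0.4]
('top', 'side') [ 0.446  -0.1432  1.0063] [-1.0, 0.6, -1.2, 1.3, -1.5, 1.7, -1.6, 0.7, -1.8, 0.6, -0.9, -2.0, -1.3, -0.9, -0.4, -2.0, 0.9, -1.5, -0.7, -1.7]
```

View pics/ch2.png

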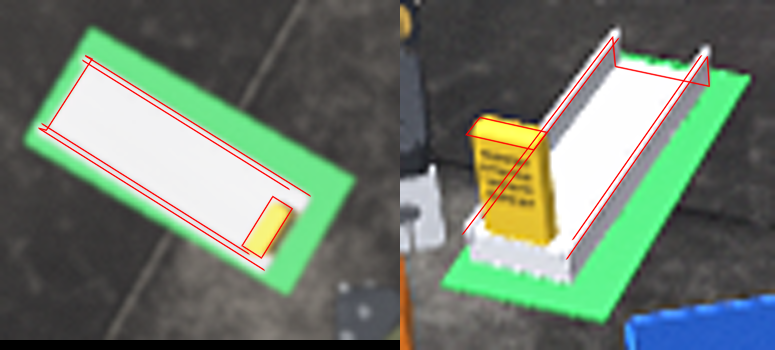

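The pose fitted from the top view lines up with the chute to within a pixel there. The side view is off by a few mm, which matches the calibration error and the box position I found by touch. I'll use chute = (0.445, -0.1405), yaw 1.006.

```bash
python3 -c "
from h import *
for z in(.11,.06,.0145): print(go([.4653,-.1084,z],down(-.565)))"
```

```text
[3.84, -7.56, -0.28, -0.0, 0.01, 5.39]
[3.84, -7.56, 1.39, -0.0, 0.01, 5.39]
[3.84, -7.56, 2.91, -0.0, 0.01, 5.39]
```

step_arm:
  plan:
    - [[0.5,-0.9,-0.3,0,0,0.8],[1.0,-1.9,-0.3,0,0,1.7],[1.5,-3.0,-0.3,0,0,2.6],[2.1,-4.1,-0.3,0,0,3.5],[2.7,-5.3,-0.3,0,0,4.4],[3.3,-6.5,-0.3,0,0,5.1],[3.84,-7.56,-0.3,0,0,5.39],[3.84,-7.56,-0.3,0,0,5.39]]

```text
time_s: 13.75
ee_pos: [0.4666, -0.104, 0.1099]
eef_rot: [-3.141, 0.002, -0.563]
force: [0.1, -0.9, 0.1]
grip_width: 0.0307
grip_force: 11.7
```

```bash
python3 -c "
from h import *
for z in(.06,.025,.0145): print(go([.4653,-.1084,z],down(-.565)))
print(ctrl.get_obs()['ee_pos'])"
```

```text
[0.04, 0.15, 1.66, -0.0, 0.02, 0.02]
[0.05, 0.15, 2.83, -0.0, 0.02, 0.02]
[0.05, 0.15, 3.18, -0.0, 0.02, 0.02]
[ 0.46663229 -0.10403362  0.10985235]
```

step_arm:
  plan:
    - [[0,0,0.8,0,0,0],[0,0,1.7,0,0,0],[0,0,2.4,0,0,0],[0,0,2.6,0,0,0],[0,0,2.6,0,0,0],[0,0,2.6,0,0,0]]

```text
time_s: 14.25
ee_pos: [0.4655, -0.1089, 0.0334]
eef_rot: [3.141, 0.001, -0.565]
force: [0.5, -0.5, -0.3]
grip_width: 0.0308
grip_force: 11.7
```

```bash
python3 - <<'E'
from chute import *
print(go([.4653,-.1084,.0145],down(-.565)))
p=(.445,-.1405,1.006)
T=ctrl.camera("top");S=ctrl.camera("side")
a=over(T,"top",(.4425,-.1444,.998),(165,195,275,290),4,"");b=over(S,"side",(.4493,-.1404,1.013),(195,165,285,250),4,"")
h=max(a.shape[0],b.shape[0]);pad=lambda i:np.vstack([i,np.zeros((h-i.shape[0],i.shape[1],3),np.uint8)])
cv2.imwrite("pics/pl1.png",np.hstack([pad(a),pad(b)]))
E
```

```text
[-0.01, -0.01, 0.63, 0.0, 0.01, 0.0]
```

View pics/pl1.png

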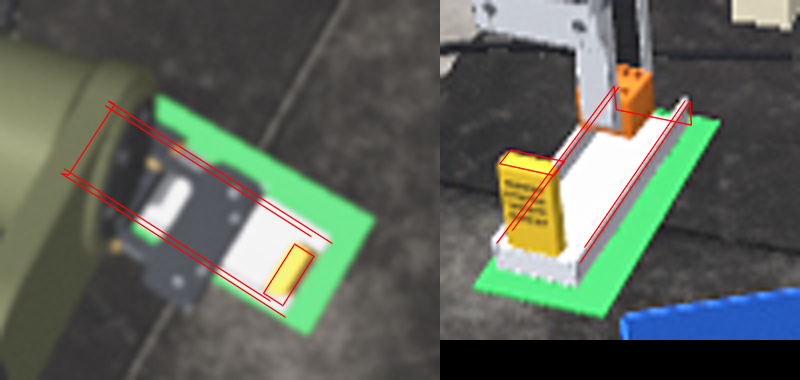

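step_arm:
  plan:
    - [[0,0,0.2,0,0,0],[0,0,0.4,0,0,0],[0,0,0.55,0,0,0],[0,0,0.6,0,0,0],[0,0,0.6,0,0,0]]

```text
time_s: 14.77
ee_pos: [0.4653, -0.1086, 0.0148]
eef_rot: [3.141, 0.001, -0.565]
force: [0.3, 0.3, -0.1]
grip_width: 0.0305
grip_force: 11.7
```

step_arm:
  plan:
    - [[0,0,0.03,0,0,0],[0,0,0.03,0,0,0],[0,0,0.03,0,0,0],[0,0,0.03,0,0,0],[0,0,0.03,0,0,0]]
  grip: 0.48

```text
time_s: 15.18
ee_pos: [0.4656, -0.1087, 0.0145]
eef_rot: [-3.142, -0.0, -0.565]
force: [-0.1, -0.1, 0.5]
grip_width: 0.045
grip_force: 0.0
```

step_arm:
  plan:
    - [[0,0,-0.8,0,0,0],[0,0,-2.0,0,0,0],[0,0,-3.3,0,0,0],[0,0,-3.4,0,0,0]]

```text
time_s: 15.52
ee_pos: [0.468, -0.1094, 0.1225]
eef_rot: [-3.139, -0.009, -0.565]
force: [1.6, 0.5, 1.2]
grip_width: 0.0453
grip_force: 0.0
```

```bash
python3 - <<'E'
from h import *
for P in([.325,-.258,.11],[.325,-.258,.005]): print(go(P,down(.328+1.571-3.1416)),go(P,down(1.899)))
print(ctrl.get_obs()['qpos'].round(2))
E
```

```text
[-1.38, 6.74, 0.39, -0.05, -0.07, 6.47] [-1.38, 6.74, 0.39, 0.09, -0.06, -23.53]
[-1.41, 6.74, 3.89, -0.05, -0.07, 6.47] [-1.41, 6.74, 3.89, 0.09, -0.06, -23.53]
[-0.31  0.23  1.81  0.    1.09  1.83]
```

```bash
python3 - <<'E'
from blk import *
I,o=blocks()
for b in o:print(b)
n="side";c=[(np.round(c).tolist(),int(a)) for _,c,a in comps(orange(hsv(I[n])),40)];print(c)
E
```

```text
(array([266., 301.]), ['top', 'side'], (array([ 0.3224, -0.261 ,  0.3041,  0.002 ]), np.float64(0.317)))
[([332.0, 133.0], 73), ([239.0, 197.0], 282), ([320.0, 232.0], 380), ([179.0, 254.0], 377), ([368.0, 318.0], 71)]
```

step_arm:
  plan:
    - [[-0.2,1.0,0.0,0,0,1.0],[-0.4,2.1,0.1,0,0,2.1],[-0.6,3.3,0.2,0,0,3.2],[-0.9,4.5,0.3,0,0,4.3],[-1.2,5.7,0.4,0,0,5.4],[-1.38,6.7,0.4,0,0,6.47],[-1.38,6.7,0.4,0,0,6.47],[-1.38,6.7,0.4,0,0,6.47]]
  grip: 0.65

```text
time_s: 16.28
ee_pos: [0.3219, -0.2566, 0.1033]
eef_rot: [3.141, 0.002, -1.244]
force: [0.1, -0.9, 0.2]
grip_width: 0.0614
grip_force: 0.0
```

```bash
python3 -c "
from h import *
print(go([.3245,-.258,.005],down(-1.25)),ctrl.get_obs()['ee_pos'])"
```

```text
[0.08, -0.07, 3.28, 0.01, 0.02, 0.05] [ 0.32193251 -0.25659291  0.10326111]
```

step_arm:
  plan:
    - [[0,0,0.7,0,0,0],[0,0,1.4,0,0,0],[0,0,1.9,0,0,0],[0,0,2.1,0,0,0],[0,0,2.1,0,0,0]]

```text
time_s: 16.7
ee_pos: [0.3229, -0.255, 0.0399]
eef_rot: [3.14, 0.003, -1.24]
force: [-0.1, 0.3, -0.6]
grip_width: 0.0612
grip_force: 0.0
```

step_arm:
  plan:
    - [[0.11,-0.02,0.4,0,0,0],[0.11,-0.02,0.9,0,0,0],[0.11,-0.02,1.15,0,0,0],[0.11,-0.02,1.15,0,0,0]]

```text
time_s: 17.03
ee_pos: [0.3245, -0.2586, 0.0061]
eef_rot: [3.141, 0.002, -1.241]
force: [0.5, 0.7, 0.1]
grip_width: 0.061
grip_force: 0.0
```

step_arm:
  plan:
    - [[0,0,0,0,0,0],[0,0,0,0,0,0],[0,0,0,0,0,0],[0,0,0,0,0,0],[0,0,0,0,0,0],[0,0,0,0,0,0],[0,0,0,0,0,0]]
  grip: 0.2

```text
time_s: 17.62
ee_pos: [0.3248, -0.2594, 0.0072]
eef_rot: [-3.141, -0.0, -1.242]
force: [-0.7, 0.3, 6.9]
grip_width: 0.0301
grip_force: 12.0
```

step_arm:
  plan:
    - [[0,0,-0.8,0,0,0],[0,0,-2.0,0,0,0],[0,0,-3.2,0,0,0],[0,0,-3.5,0,0,0],[0,0,-3.5,0,0,0]]

```text
time_s: 18.03
ee_pos: [0.3256, -0.2601, 0.1141]
eef_rot: [-3.139, -0.004, -1.242]
force: [-1.0, 0.6, -0.7]
grip_width: 0.03
grip_force: 12.0
```

```bash
python3 - <<'E'
from h import *
c=[.445-.018*.5355,-.1405-.018*.8445]
print(c,[go([*c,z],down(-.565)) for z in (.125,.06)],ctrl.get_obs()['ee_pos'])
E
```

```text
[0.435361, -0.155701] [[-2.11, -4.59, -0.36, -0.01, -0.05, -6.47], [-2.12, -4.58, 1.81, -0.01, -0.05, -6.47]] [ 0.32555322 -0.26009843  0.11411848]
```

step_arm:
  plan:
    - [[-0.3,-0.7,-0.3,0,0,-1.0],[-0.7,-1.5,-0.36,0,0,-2.1],[-1.1,-2.3,-0.36,0,0,-3.2],[-1.5,-3.1,-0.36,0,0,-4.3],[-1.8,-3.9,-0.36,0,0,-5.4],[-2.11,-4.59,-0.36,0,0,-6.47],[-2.11,-4.59,-0.36,0,0,-6.47],[-2.11,-4.59,-0.36,0,0,-6.47]]

```text
time_s: 18.7
ee_pos: [0.4342, -0.1541, 0.1209]
eef_rot: [3.141, 0.003, -0.564]
force: [-0.0, 1.2, -0.8]
grip_width: 0.03
grip_force: 12.0
```

step_arm:
  plan:
    - [[0,0,0.6,0,0,0],[0,0,1.3,0,0,0],[0,0,2.0,0,0,0],[0,0,2.5,0,0,0],[0,0,2.8,0,0,0],[0,0,2.8,0,0,0],[0,0,2.8,0,0,0]]

```text
time_s: 19.28
ee_pos: [0.4341, -0.1552, 0.0385]
eef_rot: [3.141, 0.001, -0.566]
force: [0.0, 0.7, -1.1]
grip_width: 0.0299
grip_force: 12.0
```

```bash
python3 - <<'E'
from h import *
c=[.445-.018*.5355,-.1405-.018*.8445]
print(go([*c,.014],down(-.565)))
E
```

```text
[0.05, -0.01, 0.82, 0.0, 0.01, -0.01]
```

step_arm:
  plan:
    - [[0.04,0,0.3,0,0,0],[0.05,0,0.6,0,0,0],[0.05,0,0.78,0,0,0],[0.05,0,0.82,0,0,0],[0.05,0,0.82,0,0,0]]

```text
time_s: 19.7
ee_pos: [0.4356, -0.1556, 0.0137]
eef_rot: [3.141, 0.001, -0.565]
force: [0.3, -0.1, -0.6]
grip_width: 0.0296
grip_force: 12.0
```

step_arm:
  plan:
    - [[0,0,0,0,0,0],[0,0,0,0,0,0],[0,0,0,0,0,0],[0,0,0,0,0,0],[0,0,0,0,0,0]]
  grip: 0.48

```text
time_s: 20.12
ee_pos: [0.4359, -0.1557, 0.0141]
eef_rot: [-3.142, -0.0, -0.565]
force: [-0.1, 0.2, -0.0]
grip_width: 0.045
grip_force: 0.0
```

step_arm:
  plan:
    - [[0,0,-0.8,0,0,0],[0,0,-2.0,0,0,0],[0,0,-3.3,0,0,0],[0.5,2.0,-4.0,0,0,0],[1.0,3.4,-4.0,0,0,0],[1.0,4.7,-4.0,0,0,0],[1.0,6.0,-4.0,0,0,0],[1.0,6.0,-4.0,0,0,0]]

```text
time_s: 20.78
ee_pos: [0.3629, -0.3269, 0.1344]
eef_rot: [3.141, -0.001, -0.567]
force: [0.1, 1.2, -0.5]
grip_width: 0.0451
grip_force: 0.0
```

```bash
python3 - <<'E'
from chute import *
T=ctrl.camera("top");S=ctrl.camera("side")
a=over(T,"top",(.4425,-.1444,.998),(165,195,275,290),4,"");b=over(S,"side",(.4493,-.1404,1.013),(195,165,285,250),4,"")
h=max(a.shape[0],b.shape[0]);pad=lambda i:np.vstack([i,np.zeros((h-i.shape[0],i.shape[1],3),np.uint8)])
cv2.imwrite("pics/ld.png",np.hstack([pad(a),pad(b)]))
for n,I in(("top",T),("side",S)):print(n,[(np.round(c,1).tolist(),int(a)) for _,c,a in comps(orange(hsv(I)),40)])
print(ctrl.get_obs()["ee_pos"],ctrl.get_obs()["eef_rot"])
E
```

```text
top [([94.1, 99.8], 48), ([197.7, 237.9], 181), ([529.6, 248.8], 150), ([218.8, 251.1], 175)]
side [([332.3, 132.8], 72), ([234.9, 202.8], 502), ([319.7, 232.3], 380), ([368.3, 318.2], 71)]
[ 0.36331976 -0.32605938  0.13407914] [ 3.14130290e+00 -1.78250411e-04 -5.68417034e-01]
```

View pics/ld.png

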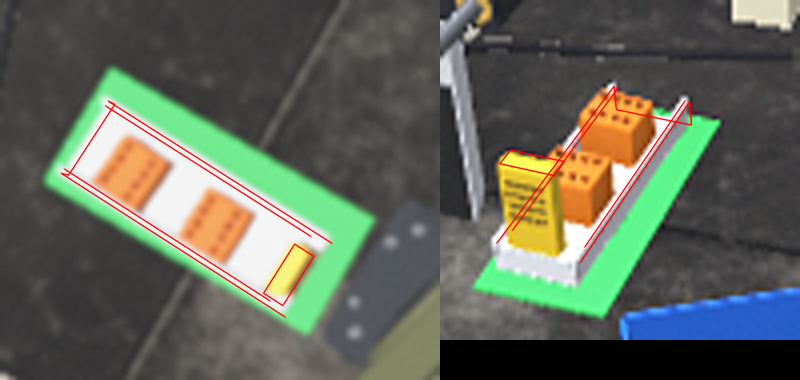

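Both blocks lie in the chute, at top view (198,238) and (219,251), and no other orange block shows. Next I'll take the yellow grip.

```bash
python3 - <<'E'
from h import *
print(go([.408,-.1988,.11],down(-.565)))
E
```

```text
[-1.03, -4.38, 0.8, 0.0, -0.0, -0.03]
```

step_arm:
  plan:
    - [[-0.3,-1.2,0.2,0,0,0],[-0.6,-2.4,0.4,0,0,0],[-0.9,-3.5,0.6,0,0,0],[-1.03,-4.38,0.8,0,0,0],[-1.03,-4.38,0.8,0,0,0],[-1.03,-4.38,0.8,0,0,0],[-1.03,-4.38,0.8,0,0,0]]
  grip: 0.34

```text
time_s: 21.47
ee_pos: [0.4092, -0.1962, 0.1103]
eef_rot: [3.142, -0.0, -0.564]
force: [0.4, 0.2, 0.0]
grip_width: 0.0319
grip_force: 0.0
```

```bash
python3 - <<'E'
from chute import *
print(go([.408,-.1988,.039],down(-.565)),ctrl.get_obs()["ee_pos"],ctrl.get_obs()["grip_width"])
E
```

```text
[0.01, 0.09, 2.38, 0.0, -0.0, 0.01] [ 0.40920394 -0.19618465  0.110253  ] 0.03185589756595014
```

step_arm:
  plan:
    - [[0,0.05,0.4,0,0,0],[0,0.07,0.8,0,0,0],[0,0.07,1.2,0,0,0],[0,0.07,1.6,0,0,0],[0,0.07,2.0,0,0,0],[0,0.07,2.38,0,0,0],[0,0.07,2.38,0,0,0]]

```text
time_s: 22.05
ee_pos: [0.4069, -0.1984, 0.0372]
eef_rot: [3.141, 0.003, -0.566]
force: [-0.4, 0.4, -0.7]
grip_width: 0.0317
grip_force: 0.0
```

step_arm:
  plan:
    - [[0,0,0,0,0,0],[0,0,0,0,0,0],[0,0,0,0,0,0],[0,0,0,0,0,0]]
  grip: 0.05
  squeeze: 10

```text
time_s: 22.38
ee_pos: [0.4082, -0.1984, 0.0394]
eef_rot: [3.142, -0.001, -0.565]
force: [-1.1, -1.0, 3.5]
grip_width: 0.0122
grip_force: 10.0
```

step_arm:
  plan:
    - [[0,0,0,0,0,0],[0,0,0,0,0,0],[0,0,0,0,0,0],[0,0,0,0,0,0]]
  squeeze: 50

```text
time_s: 22.72
ee_pos: [0.4082, -0.1984, 0.0394]
eef_rot: [3.141, -0.001, -0.565]
force: [-3.4, -1.3, 6.8]
grip_width: 0.0118
grip_force: 50.0
```

```bash
cat > tr.py <<'E'
from h import *
# chute pose: mouth (on floor) M, yaw phi, pitch b (mouth down) -> TCP pose (TCP 36mm above underside at park)
def tcp(M,phi,b):
    C=Ro.from_euler('z',phi)*Ro.from_euler('y',b)
    T=C*Ro.from_euler('z',-np.pi/2)*Ro.from_euler('x',np.pi)
    return np.array(M)+C.apply([-.144,0,.0334]),T
def emit(poses,start=None):
    if start is None:
        o=ctrl.get_obs();p,R=o["ee_pos"],Ro.from_euler('xyz',o["eef_rot"])
    else:p,R=start
    for i in range(0,len(poses),8):
        ch=[go(P,T,p,R) for P,T in poses[i:i+8]];print(ch);d=np.array(ch[-1])
        p=p+R.apply(d[:3]*.03);R=R*Ro.from_rotvec(np.radians(d[3:]*6))
    print("end",p.round(4),R.as_euler('xyz').round(3))
def ease(n): t=np.arange(1,n+1)/n;return t*t*(3-2*t)
E
python3 - <<'E'
from tr import *
g=np.array([.4082,-.1984]);phi0=1.0058
u=lambda f:np.array([np.cos(f),np.sin(f)])
B=np.array([.489,-.359]);phi1=2.85;Mz=.13
M1=np.array([*(B-.012*u(phi1)),Mz]);Pend=tcp(M1,phi1,0)[0][:2]
poses=[]
z0=.006
for s in ease(10): poses.append(tcp([*(g+.144*u(phi0)),z0+s*(Mz-z0)],phi0,0))
for s in ease(38):
    gp=g+s*(Pend-g);f=phi0+s*(phi1-phi0);poses.append(tcp([*(gp+.144*u(f)),Mz],f,0))
emit(poses)
print(M1,Pend)
E
```

```text
[[-0.0, 0.0, -0.12, 0.0, -0.01, 0.0], [0.0, 0.0, -0.43, 0.0, -0.01, 0.0], [0.0, 0.0, -0.89, 0.0, -0.01, 0.0], [0.0, 0.0, -1.46, 0.0, -0.01, 0.0], [0.0, 0.0, -2.07, 0.0, -0.01, 0.0], [0.0, 0.0, -2.68, 0.0, -0.01, 0.0], [0.0, 0.0, -3.24, 0.0, -0.01, 0.0], [0.0, 0.0, -3.7, 0.0, -0.01, 0.0]]
[[0.0, 0.0, -0.32, 0.0, -0.0, 0.0], [0.0, 0.0, -0.43, 0.0, -0.0, 0.0], [0.03, 0.01, -0.43, 0.0, -0.0, -0.03], [0.09, 0.02, -0.43, 0.0, -0.0, -0.14], [0.18, 0.03, -0.43, 0.0, -0.0, -0.31], [0.32, 0.05, -0.43, 0.0, -0.0, -0.54], [0.49, 0.08, -0.43, 0.0, -0.0, -0.83], [0.68, 0.11, -0.43, 0.0, -0.0, -1.17]]
[[0.22, 0.07, -0.0, 0.0, -0.0, -0.4], [0.47, 0.14, -0.0, 0.0, -0.0, -0.84], [0.74, 0.22, -0.0, 0.0, -0.0, -1.32], [1.03, 0.31, -0.0, 0.0, -0.0, -1.84], [1.34, 0.4, -0.0, 0.0, -0.0, -2.4], [1.67, 0.5, -0.0, 0.0, -0.0, -2.99], [2.02, 0.6, -0.0, 0.0, -0.0, -3.6], [2.37, 0.7, -0.0, 0.0, -0.0, -4.24]]
[[0.29, 0.26, -0.0, 0.0, -0.0, -0.65], [0.58, 0.52, -0.0, 0.0, -0.0, -1.32], [0.88, 0.79, -0.0, 0.0, -0.0, -2.01], [1.18, 1.06, -0.0, 0.0, -0.0, -2.7], [1.48, 1.33, -0.0, 0.0, 0.0, -3.39], [1.78, 1.6, -0.0, 0.0, 0.0, -4.09], [2.08, 1.87, -0.0, 0.0, 0.0, -4.78], [2.38, 2.13, -0.0, 0.0, 0.0, -5.46]]
[[0.1, 0.38, -0.0, 0.0, 0.0, -0.67], [0.2, 0.75, -0.0, 0.0, 0.0, -1.33], [0.3, 1.11, -0.0, 0.0, 0.0, -1.96], [0.4, 1.45, -0.0, 0.0, 0.0, -2.58], [0.49, 1.78, -0.0, 0.0, 0.0, -3.16], [0.57, 2.1, -0.0, 0.0, 0.0, -3.72], [0.65, 2.39, -0.0, 0.0, 0.0, -4.24], [0.73, 2.66, -0.0, 0.0, 0.0, -4.72]]
[[-0.06, 0.25, -0.0, 0.0, 0.0, -0.44], [-0.11, 0.48, -0.0, 0.0, 0.0, -0.84], [-0.16, 0.67, -0.0, 0.0, 0.0, -1.18], [-0.19, 0.84, -0.0, 0.0, 0.0, -1.47], [-0.22, 0.97, -0.0, 0.0, 0.0, -1.7], [-0.25, 1.07, -0.0, 0.0, 0.0, -1.88], [-0.26, 1.13, -0.0, 0.0, 0.0, -1.98], [-0.27, 1.15, -0.0, 0.0, 0.0, -2.02]]
end [ 0.6384 -0.404   0.1634] [3.141 0.    1.28 ]
[ 0.50049345 -0.36244974  0.13      ] [ 0.63841481 -0.40384657]
```

step_arm:
  plan:
    - [[0,0,-0.12,0,0,0],[0,0,-0.43,0,0,0],[0,0,-0.89,0,0,0],[0,0,-1.46,0,0,0],[0,0,-2.07,0,0,0],[0,0,-2.68,0,0,0],[0,0,-3.24,0,0,0],[0,0,-3.7,0,0,0]]

```text
time_s: 23.38
ee_pos: [0.408, -0.198, 0.1517]
eef_rot: [-3.142, -0.001, -0.565]
force: [0.0, -0.1, -1.4]
grip_width: 0.0117
grip_force: 50.0
```

```bash
python3 - <<'E'
from chute import *
T=ctrl.camera("top");S=ctrl.camera("side")
cv2.imwrite("pics/lift.png",cv2.resize(S[80:280,120:340,::-1],None,fx=3,fy=3,interpolation=cv2.INTER_CUBIC))
for n,I in(("top",T),("side",S)):print(n,[(np.round(c,1).tolist(),int(a)) for _,c,a in comps(orange(hsv(I)),40)])
E
```

```text
top [([94.1, 99.7], 47), ([529.5, 248.7], 147)]
side [([332.3, 132.7], 74), ([230.7, 158.7], 526), ([319.7, 232.3], 380), ([368.1, 318.2], 72)]
```

View pics/lift.png

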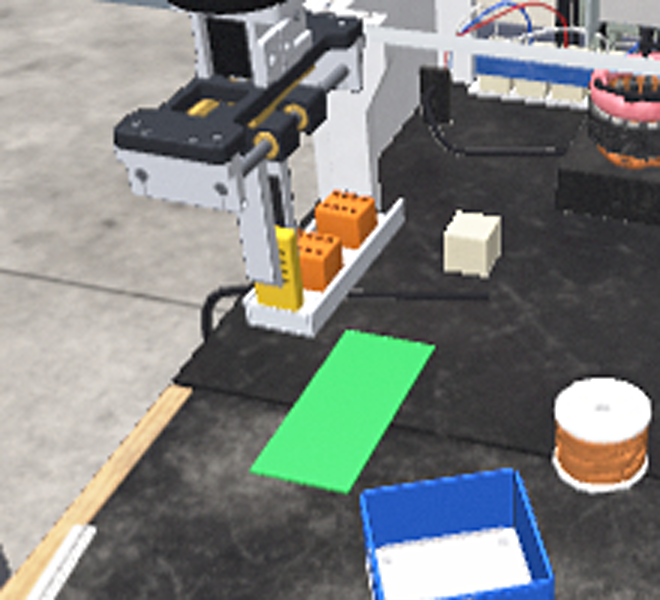

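The chute is lifted level with both blocks aboard, side view about (231,159). I'll carry it over to the box.

step_arm:
  plan:
    - [[0,0,-0.32,0,0,0],[0,0,-0.43,0,0,0],[0.03,0.01,-0.43,0,0,-0.03],[0.09,0.02,-0.43,0,0,-0.14],[0.18,0.03,-0.43,0,0,-0.31],[0.32,0.05,-0.43,0,0,-0.54],[0.49,0.08,-0.43,0,0,-0.83],[0.68,0.11,-0.43,0,0,-1.17]]

```text
time_s: 24.15
ee_pos: [0.4235, -0.2119, 0.162]
eef_rot: [-3.142, 0.001, -0.44]
force: [-0.4, 0.1, -2.4]
grip_width: 0.0117
grip_force: 50.0
```

step_arm:
  plan:
    - [[0.22,0.07,0,0,0,-0.4],[0.47,0.14,0,0,0,-0.84],[0.74,0.22,0,0,0,-1.32],[1.03,0.31,0,0,0,-1.84],[1.34,0.4,0,0,0,-2.4],[1.67,0.5,0,0,0,-2.99],[2.02,0.6,0,0,0,-3.6],[2.37,0.7,0,0,0,-4.24]]

```text
time_s: 24.82
ee_pos: [0.479, -0.2615, 0.1618]
eef_rot: [-3.141, 0.001, 0.006]
force: [-0.3, 0.2, -1.8]
grip_width: 0.0116
grip_force: 50.0
```

step_arm:
  plan:
    - [[0.29,0.26,0,0,0,-0.65],[0.58,0.52,0,0,0,-1.32],[0.88,0.79,0,0,0,-2.01],[1.18,1.06,0,0,0,-2.7],[1.48,1.33,0,0,0,-3.39],[1.78,1.6,0,0,0,-4.09],[2.08,1.87,0,0,0,-4.78],[2.38,2.13,0,0,0,-5.46]]

```text
time_s: 25.48
ee_pos: [0.5505, -0.3254, 0.1615]
eef_rot: [-3.14, 0.0, 0.578]
force: [-0.5, -0.3, -1.9]
grip_width: 0.0116
grip_force: 50.0
```

step_arm:
  plan:
    - [[0.1,0.38,0,0,0,-0.67],[0.2,0.75,0,0,0,-1.33],[0.3,1.11,0,0,0,-1.96],[0.4,1.45,0,0,0,-2.58],[0.49,1.78,0,0,0,-3.16],[0.57,2.1,0,0,0,-3.72],[0.65,2.39,0,0,0,-4.24],[0.73,2.66,0,0,0,-4.72]]

```text
time_s: 26.15
ee_pos: [0.6122, -0.3804, 0.1612]
eef_rot: [-3.14, -0.0, 1.072]
force: [-0.1, -0.2, -1.8]
grip_width: 0.0115
grip_force: 50.0
```

step_arm:
  plan:
    - [[-0.06,0.25,0,0,0,-0.44],[-0.11,0.48,0,0,0,-0.84],[-0.16,0.67,0,0,0,-1.18],[-0.19,0.84,0,0,0,-1.47],[-0.22,0.97,0,0,0,-1.7],[-0.25,1.07,0,0,0,-1.88],[-0.26,1.13,0,0,0,-1.98],[-0.27,1.15,0,0,0,-2.02]]

```text
time_s: 26.82
ee_pos: [0.6383, -0.4038, 0.1621]
eef_rot: [-3.141, -0.0, 1.28]
force: [0.6, 0.1, -1.8]
grip_width: 0.0121
grip_force: 50.0
```

```bash
python3 - <<'E'
from tr import *
T=ctrl.camera("top");S=ctrl.camera("side")
cv2.imwrite("pics/over.png",cv2.resize(np.hstack([S[100:320,160:420],T[100:320,200:440]])[:,:,::-1],None,fx=1.6,fy=1.6,interpolation=cv2.INTER_CUBIC))
print(ctrl.get_obs()["ee_pos"],ctrl.get_obs()["eef_rot"],ctrl.get_obs()["qpos"].round(2))
B=np.array([.489,-.359]);phi=2.85;u=np.array([np.cos(phi),np.sin(phi)])
A=[(.13,0.0),(.118,.07),(.106,.14),(.098,.2),(.092,.24),(.088,.28),(.085,.33),(.082,.38),(.08,.43),(.078,.49),(.077,.55),(.076,.61),(.076,.66),(.076,.7),(.076,.7),(.076,.7),(.076,.7)][1:]
# shift mouth 12 mm before centre -> moves toward u as it tilts
emit([tcp([*(B-.012*u),z],phi,b) for z,b in A])
E
```

```text
[ 0.63816285 -0.40375083  0.16237284] [-3.14138486e+00 -7.99169677e-05  1.27934030e+00] [-0.61  0.82  0.83  0.    1.49 -0.32]
[[-0.0, -0.08, 0.03, -0.67, -0.0, 0.0], [-0.0, -0.19, 0.11, -1.34, -0.0, 0.0], [-0.0, -0.31, 0.1, -1.91, -0.0, 0.0], [-0.0, -0.39, 0.12, -2.29, -0.0, 0.0], [-0.0, -0.49, 0.08, -2.68, -0.0, 0.0], [-0.0, -0.61, -0.03, -3.15, -0.0, 0.0], [-0.0, -0.75, -0.14, -3.63, -0.0, 0.0], [-0.0, -0.89, -0.27, -4.11, -0.0, 0.0]]
[[-0.0, -0.11, -0.22, -0.57, -0.0, 0.0], [-0.0, -0.21, -0.47, -1.14, -0.0, 0.0], [-0.0, -0.34, -0.72, -1.72, -0.0, 0.0], [-0.0, -0.44, -0.94, -2.19, -0.0, 0.0], [-0.0, -0.53, -1.12, -2.58, -0.0, 0.0], [-0.0, -0.53, -1.12, -2.58, -0.0, 0.0], [-0.0, -0.53, -1.12, -2.58, -0.0, 0.0], [-0.0, -0.53, -1.12, -2.58, -0.0, 0.0]]
end [ 0.5853 -0.3879  0.1944] [ 2.441 -0.     1.279]
```

View pics/over.png

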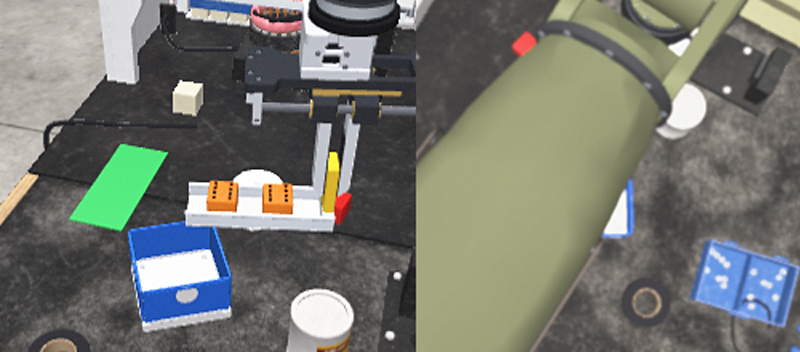

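The chute is level above the box with its mouth over the opening (side view about (277,228)), and both blocks are in it. Tipping now.

step_arm:
  plan:
    - [[0,-0.08,0.03,-0.67,0,0],[0,-0.19,0.11,-1.34,0,0],[0,-0.31,0.1,-1.91,0,0],[0,-0.39,0.12,-2.29,0,0],[0,-0.49,0.08,-2.68,0,0],[0,-0.61,-0.03,-3.15,0,0],[0,-0.75,-0.14,-3.63,0,0],[0,-0.89,-0.27,-4.11,0,0]]

```text
time_s: 27.58
ee_pos: [0.6122, -0.3959, 0.1711]
eef_rot: [2.709, 0.0, 1.279]
force: [0.7, 0.1, -1.5]
grip_width: 0.0117
grip_force: 50.0
```

step_arm:
  plan:
    - [[0,-0.11,-0.22,-0.57,0,0],[0,-0.21,-0.47,-1.14,0,0],[0,-0.34,-0.72,-1.72,0,0],[0,-0.44,-0.94,-2.19,0,0],[0,-0.53,-1.12,-2.58,0,0],[0,-0.53,-1.12,-2.58,0,0],[0,-0.53,-1.12,-2.58,0,0],[0,-0.53,-1.12,-2.58,0,0]]

```text
time_s: 28.25
ee_pos: [0.5857, -0.388, 0.1949]
eef_rot: [2.442, 0.0, 1.28]
force: [-0.5, 0.5, -1.5]
grip_width: 0.0119
grip_force: 50.0
```

step_arm:
  plan:
    - [[0,0,0,0,0,0],[0,0,0,0,0,0],[0,0,0,0,0,0],[0,0,0,0,0,0],[0,0,0,0,0,0],[0,0,0,0,0,0],[0,0,0,0,0,0],[0,0,0,0,0,0]]

```text
time_s: 28.92
ee_pos: [0.5853, -0.3879, 0.1945]
eef_rot: [2.441, -0.0, 1.279]
force: [-0.7, -0.6, -1.6]
grip_width: 0.0116
grip_force: 50.0
```

```bash
python3 - <<'E'
from tr import *
S=ctrl.camera("side")
cv2.imwrite("pics/pour.png",cv2.resize(S[120:320,200:420,::-1],None,fx=3,fy=3,interpolation=cv2.INTER_CUBIC))
print([(np.round(c,1).tolist(),int(a)) for _,c,a in comps(orange(hsv(S)),40)])
E
```

```text
[([327.6, 236.9], 55), ([253.4, 262.6], 538), ([368.4, 318.2], 73)]
```

View pics/pour.png

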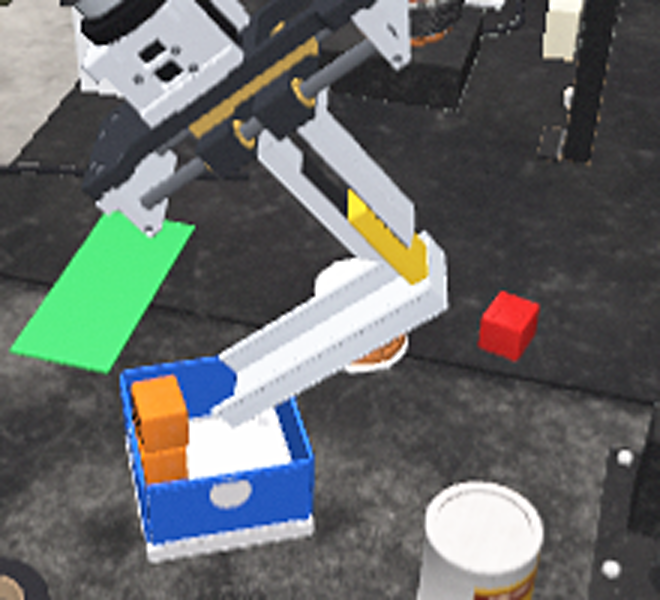

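Both blocks have slid into the box, at side view about (253,263). I'll raise and level the chute, carry it back, and check how the blocks lie once the view is clear.

```bash
python3 - <<'E'
from tr import *
S=ctrl.camera("side");h=hsv(S);g=(h[...,0]>50)&(h[...,0]<75)&(h[...,1]>90)&(h[...,2]>80);g=max(comps(g),key=lambda c:c[2])[0]
print("mat side",g.sum(),fit({"side":g.astype(float)},(.447,-.145,[1.05]),.175,.075,0,.003,False))
B=np.array([.489,-.359]);phi=2.85;u=lambda f:np.array([np.cos(f),np.sin(f)])
P=[tcp([*(B-.012*u(phi)),z],phi,b) for z,b in[(.09,.7),(.11,.7),(.13,.68),(.135,.6),(.135,.5),(.135,.4),(.135,.3),(.135,.2),(.135,.1),(.135,0),(.135,0)]]
p1=P[-1][0][:2];phi0=1.03;C=np.array([.4465,-.143]);g0=C-.069*u(phi0)
for s in ease(29): gp=p1+s*(g0-p1);f=phi+s*(phi0-phi);P.append(tcp([*(gp+.144*u(f)),.135],f,0))
emit(P);print(g0)
E
```

```text
mat side 1693 (array([ 0.4508, -0.1479,  1.0382]), np.float64(0.066))
[[0.0, 0.3, -0.35, 0.01, -0.0, 0.0], [0.0, 0.72, -0.86, 0.01, -0.0, 0.0], [0.0, 1.18, -1.27, 0.2, -0.0, 0.0], [0.0, 1.35, -1.01, 0.96, -0.0, 0.0], [0.0, 1.39, -0.52, 1.92, -0.0, 0.0], [0.0, 1.38, -0.03, 2.87, -0.0, 0.0], [0.0, 1.32, 0.46, 3.83, -0.0, 0.0], [0.0, 1.21, 0.94, 4.78, -0.0, 0.0]]
[[0.0, 0.09, 0.49, 0.96, 0.0, 0.0], [0.0, 0.12, 0.98, 1.91, 0.0, 0.0], [0.0, 0.12, 0.98, 1.91, 0.0, 0.0], [0.02, 0.09, 0.97, 1.91, -0.01, 0.06], [0.06, 0.0, 0.95, 1.91, -0.02, 0.24], [0.13, -0.15, 0.92, 1.91, -0.05, 0.52], [0.22, -0.34, 0.88, 1.91, -0.09, 0.9], [0.34, -0.59, 0.83, 1.91, -0.14, 1.37]]
[[0.09, -0.31, 0.0, -0.0, 0.0, 0.55], [0.19, -0.65, 0.0, -0.0, 0.0, 1.18], [0.31, -1.04, 0.0, -0.0, 0.0, 1.86], [0.43, -1.46, 0.0, -0.0, 0.0, 2.61], [0.57, -1.9, 0.0, -0.0, 0.0, 3.4], [0.7, -2.36, 0.0, -0.0, 0.0, 4.23], [0.85, -2.84, 0.0, -0.0, 0.0, 5.09], [0.99, -3.33, 0.0, -0.0, 0.0, 5.97]]
[[-0.17, -0.5, 0.0, -0.0, 0.0, 0.9], [-0.34, -0.99, 0.0, 0.0, 0.0, 1.8], [-0.51, -1.49, 0.0, 0.0, 0.0, 2.69], [-0.68, -1.97, 0.0, 0.0, 0.0, 3.57], [-0.85, -2.44, 0.0, 0.0, 0.0, 4.43], [-1.01, -2.9, 0.01, 0.0, 0.0, 5.26], [-1.16, -3.34, 0.01, 0.0, 0.0, 6.05], [-1.3, -3.75, 0.01, 0.0, 0.0, 6.8]]
[[-0.35, -0.2, -0.0, 0.0, 0.0, 0.69], [-0.66, -0.38, -0.0, 0.0, 0.0, 1.31], [-0.94, -0.54, -0.0, 0.0, 0.0, 1.86], [-1.18, -0.68, -0.0, 0.0, 0.0, 2.34], [-1.37, -0.79, -0.0, 0.0, 0.0, 2.72], [-1.52, -0.87, -0.0, 0.0, 0.0, 3.0], [-1.6, -0.92, -0.0, 0.0, 0.0, 3.18], [-1.63, -0.94, -0.0, 0.0, 0.0, 3.24]]
end [ 0.4111 -0.2022  0.1683] [ 3.141  0.    -0.541]
[ 0.4109775  -0.20215363]
```

step_arm:
  plan:
    - [[0,0.3,-0.35,0,0,0],[0,0.72,-0.86,0,0,0],[0,1.18,-1.27,0.2,0,0],[0,1.35,-1.01,0.96,0,0],[0,1.39,-0.52,1.92,0,0],[0,1.38,-0.03,2.87,0,0],[0,1.32,0.46,3.83,0,0],[0,1.21,0.94,4.78,0,0]]

```text
time_s: 29.68
ee_pos: [0.6297, -0.4014, 0.1969]
eef_rot: [2.945, 0.001, 1.278]
force: [-0.2, -0.1, -1.4]
grip_width: 0.012
grip_force: 50.0
```

step_arm:
  plan:
    - [[0,0.09,0.49,0.96,0,0],[0,0.12,0.98,1.91,0,0],[0,0.12,0.98,1.91,0,0],[0.02,0.09,0.97,1.91,-0.01,0.06],[0.06,0,0.95,1.91,-0.02,0.24],[0.13,-0.15,0.92,1.91,-0.05,0.52],[0.22,-0.34,0.88,1.91,-0.09,0.9],[0.34,-0.59,0.83,1.91,-0.14,1.37]]

```text
time_s: 30.35
ee_pos: [0.6198, -0.388, 0.1715]
eef_rot: [3.137, 0.001, 1.132]
force: [0.1, -0.4, -0.9]
grip_width: 0.0119
grip_force: 50.0
```

step_arm:
  plan:
    - [[0.09,-0.31,0,0,0,0.55],[0.19,-0.65,0,0,0,1.18],[0.31,-1.04,0,0,0,1.86],[0.43,-1.46,0,0,0,2.61],[0.57,-1.9,0,0,0,3.4],[0.7,-2.36,0,0,0,4.23],[0.85,-2.84,0,0,0,5.09],[0.99,-3.33,0,0,0,5.97]]

```text
time_s: 31.02
ee_pos: [0.5412, -0.3183, 0.1713]
eef_rot: [3.137, -0.003, 0.504]
force: [-0.0, -0.2, -0.7]
grip_width: 0.0115
grip_force: 50.0
```

step_arm:
  plan:
    - [[-0.17,-0.5,0,0,0,0.9],[-0.34,-0.99,0,0,0,1.8],[-0.51,-1.49,0,0,0,2.69],[-0.68,-1.97,0,0,0,3.57],[-0.85,-2.44,0,0,0,4.43],[-1.01,-2.9,0.01,0,0,5.26],[-1.16,-3.34,0.01,0,0,6.05],[-1.3,-3.75,0.01,0,0,6.8]]

```text
time_s: 31.68
ee_pos: [0.4521, -0.239, 0.1704]
eef_rot: [3.14, -0.005, -0.208]
force: [0.4, -0.1, -1.2]
grip_width: 0.0117
grip_force: 50.0
```

step_arm:
  plan:
    - [[-0.35,-0.2,0,0,0,0.69],[-0.66,-0.38,0,0,0,1.31],[-0.94,-0.54,0,0,0,1.86],[-1.18,-0.68,0,0,0,2.34],[-1.37,-0.79,0,0,0,2.72],[-1.52,-0.87,0,0,0,3.0],[-1.6,-0.92,0,0,0,3.18],[-1.63,-0.94,0,0,0,3.24]]

```text
time_s: 32.35
ee_pos: [0.4105, -0.2019, 0.1697]
eef_rot: [-3.142, -0.004, -0.543]
force: [0.5, 0.1, -1.6]
grip_width: 0.0116
grip_force: 50.0
```

```bash
python3 - <<'E'
from tr import *
S=ctrl.camera("side");T=ctrl.camera("top")
a=cv2.resize(S[220:320,210:310,::-1],(400,400),interpolation=cv2.INTER_CUBIC);b=cv2.resize(T[175:275,260:360,::-1],(400,400),interpolation=cv2.INTER_CUBIC)
cv2.imwrite("pics/inbox.png",np.hstack([a,b]))
phi=1.04;u=np.array([np.cos(phi),np.sin(phi)]);M=np.array([.4475,-.1455])+.075*u
emit([tcp([*M,z],phi,0) for z in(.13,.115,.1,.085,.07,.055,.04,.03,.021,.014,.009,.007,.007)])
E
```

```text
[[0.1, 0.05, 0.19, 0.0, -0.02, -0.1], [0.09, 0.05, 0.69, 0.0, -0.02, -0.1], [0.09, 0.05, 1.19, 0.0, -0.02, -0.1], [0.09, 0.05, 1.69, 0.0, -0.02, -0.1], [0.09, 0.05, 2.19, 0.0, -0.02, -0.1], [0.09, 0.05, 2.69, 0.0, -0.02, -0.1], [0.09, 0.05, 3.19, 0.0, -0.02, -0.1], [0.09, 0.05, 3.53, 0.0, -0.02, -0.1]]
[[-0.0, 0.0, 0.3, 0.0, -0.0, -0.0], [-0.0, 0.0, 0.53, 0.0, -0.0, -0.0], [-0.0, 0.0, 0.7, 0.0, -0.0, -0.0], [-0.0, 0.0, 0.76, 0.0, -0.0, -0.0], [-0.0, 0.0, 0.76, 0.0, -0.0, -0.0]]
end [ 0.4127 -0.205   0.0405] [ 3.141 -0.    -0.531]
```

View pics/inbox.png

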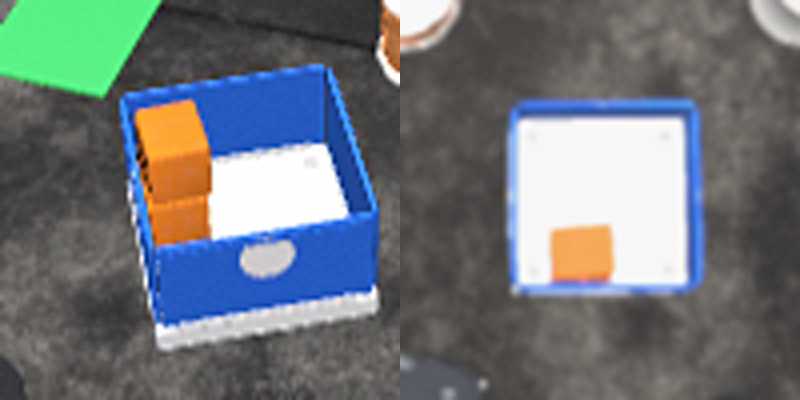

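```bash
python3 - <<'E'
from h import *
def tri(a,b):
    A=[];B=[]
    for n,q in(("top",a),("side",b)):
        p0=back(n,q,0)[0];d=back(n,q,.1)[0]-p0;d/=np.linalg.norm(d);P=np.eye(3)-np.outer(d,d);A.append(P);B.append(P@p0)
    return np.linalg.solve(sum(A),sum(B)).round(4)
t=lambda x,y:(260+(x-400+.5)/4-.5,175+(y+.5)/4-.5)
s=lambda x,y:(210+(x+.5)/4-.5,220+(y+.5)/4-.5)
# corners: far-left, far-right, near-right, near-left (seen from robot); side: +y wall is at upper image
for nm,a,b in(("rim +x+y",(513,102),(325,65)),("rim +x-y",(701,102),(380,212)),("rim -x-y",(700,291),(155,248)),("rim -x+y",(513,291),(122,93)),
 ("blk +x+y",(552,228),(190,100)),("blk +x-y",(612,225),(208,140)),("blk -x-y",(612,280),(150,155)),("blk -x+y",(553,282),(135,112))):print(nm,tri(t(*a),s(*b)))
E
```

```text
rim +x+y [ 0.538  -0.3115  0.0649]
rim +x-y [ 0.537  -0.4123  0.0693]
rim -x-y [ 0.4387 -0.4089  0.0671]
rim -x+y [ 0.4395 -0.3099  0.0657]
blk +x+y [ 0.47   -0.3308  0.0742]
blk +x-y [ 0.4718 -0.3622  0.0784]
blk -x-y [ 0.4446 -0.3619  0.0747]
blk -x+y [ 0.4433 -0.3309  0.0723]
```

One block came to rest stacked on the other. Its top is about 8 mm above the rim, though its centre is inside the box. The chute is still in hand, so I'll nudge the block off with the chute's side wall and let it drop flat.

```bash
python3 - <<'E'
from tr import *
u=lambda f:np.array([np.cos(f),np.sin(f)])
phi=.3;n=np.array([np.sin(phi),-np.cos(phi)]);c=np.array([.457,-.320])
ctr=c-.03*u(phi)-.024*n
o=ctrl.get_obs();g=o["ee_pos"][:2];f0=1.03;gt=ctr-.069*u(phi);P=[]
for s in ease(12): gp=g+s*(gt-g);f=f0+s*(phi-f0);P.append(tcp([*(gp+.144*u(f)),.135],f,0))
for z in(.12,.105,.09,.08): P.append(tcp([*(ctr+.075*u(phi)),z],phi,0))
emit(P)
E
```

```text
[[0.01, 0.09, 0.02, 0.0, -0.02, 0.13], [0.04, 0.33, 0.02, 0.0, -0.02, 0.51], [0.09, 0.7, 0.03, -0.0, -0.02, 1.08], [0.14, 1.17, 0.03, -0.0, -0.02, 1.8], [0.2, 1.69, 0.03, -0.0, -0.02, 2.62], [0.27, 2.25, 0.03, -0.0, -0.02, 3.48], [0.34, 2.81, 0.03, -0.0, -0.02, 4.34], [0.4, 3.33, 0.03, -0.0, -0.02, 5.16]]
[[0.29, 0.37, -0.0, -0.01, -0.0, 0.72], [0.52, 0.66, -0.0, -0.01, -0.0, 1.29], [0.67, 0.86, -0.0, -0.01, -0.0, 1.67], [0.73, 0.93, -0.0, -0.01, -0.0, 1.81], [0.73, 0.93, 0.5, -0.01, -0.0, 1.81], [0.73, 0.93, 1.0, -0.01, -0.0, 1.81], [0.73, 0.93, 1.5, -0.01, -0.0, 1.81], [0.73, 0.93, 1.83, -0.01, -0.0, 1.81]]
end [ 0.3554 -0.3264  0.1134] [ 3.141 -0.    -1.271]
```

step_arm:
  plan:
    - [[0.01,0.09,0.02,0,0,0.13],[0.04,0.33,0.02,0,0,0.51],[0.09,0.7,0.03,0,0,1.08],[0.14,1.17,0.03,0,0,1.8],[0.2,1.69,0.03,0,0,2.62],[0.27,2.25,0.03,0,0,3.48],[0.34,2.81,0.03,0,0,4.34],[0.4,3.33,0.03,0,0,5.16]]

```text
time_s: 33.12
ee_pos: [0.3692, -0.2953, 0.1672]
eef_rot: [3.141, 0.0, -1.088]
force: [0.3, 1.0, -0.7]
grip_width: 0.0115
grip_force: 50.0
```

step_arm:
  plan:
    - [[0.29,0.37,0,0,0,0.72],[0.52,0.66,0,0,0,1.29],[0.67,0.86,0,0,0,1.67],[0.73,0.93,0,0,0,1.81],[0.73,0.93,0.5,0,0,1.81],[0.73,0.93,1.0,0,0,1.81],[0.73,0.93,1.5,0,0,1.81],[0.73,0.93,1.83,0,0,1.81]]

```text
time_s: 33.78
ee_pos: [0.3552, -0.3262, 0.1111]
eef_rot: [3.141, 0.001, -1.271]
force: [0.4, 0.4, -0.6]
grip_width: 0.0112
grip_force: 50.0
```

```bash
python3 - <<'E'
from tr import *
u=lambda f:np.array([np.cos(f),np.sin(f)])
phi=.3;n=np.array([np.sin(phi),-np.cos(phi)]);c=np.array([.457,-.320]);ctr=c-.03*u(phi)-.024*n+.075*u(phi)
o=ctrl.get_obs();print(o["ee_pos"],o["eef_rot"],o["force"])
emit([tcp([*(ctr+d*n),.0703],phi,0) for d in(0,0,.006,.012,.018,.024,.03,.036)])
S=ctrl.camera("side")
cv2.imwrite("pics/nud.png",cv2.resize(S[190:320,170:330,::-1],None,fx=4,fy=4,interpolation=cv2.INTER_CUBIC))
E
```

```text
[ 0.35519612 -0.32621731  0.11107408] [ 3.14061608e+00  1.19980520e-03 -1.27145873e+00] [ 0.4185254   0.44393907 -0.62971836]
[[0.01, -0.0, 0.25, 0.01, 0.01, -0.01], [0.01, -0.0, 0.25, 0.01, 0.01, -0.01], [0.21, -0.0, 0.25, 0.01, 0.01, -0.01], [0.41, -0.0, 0.25, 0.01, 0.01, -0.01], [0.61, -0.0, 0.25, 0.01, 0.01, -0.01], [0.81, -0.0, 0.24, 0.01, 0.01, -0.01], [1.01, -0.0, 0.24, 0.01, 0.01, -0.01], [1.21, -0.0, 0.24, 0.01, 0.01, -0.01]]
end [ 0.3659 -0.3609  0.1038] [-3.142  0.    -1.27 ]
```

View pics/nud.png

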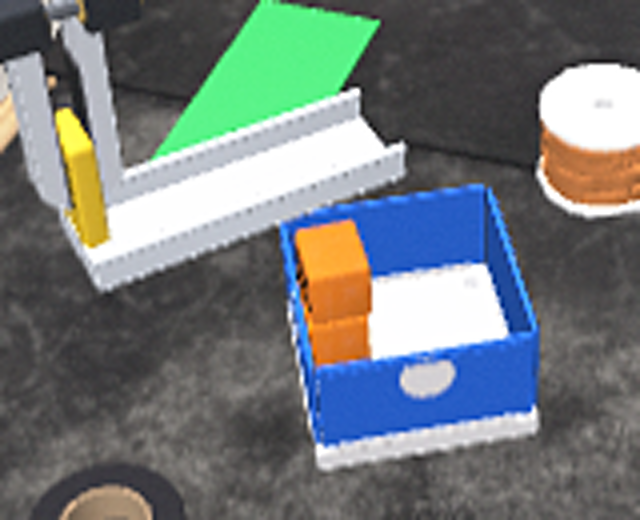

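The chute's side wall hangs just behind the upper block, above the back rim. Next is a slow descent, then the push.

step_arm:
  plan:
    - [[0,0,0.1,0,0,0],[0,0,0.2,0,0,0],[0,0,0.28,0,0,0],[0,0,0.28,0,0,0],[0,0,0.28,0,0,0]]

```text
time_s: 34.25
ee_pos: [0.3557, -0.3265, 0.1044]
eef_rot: [3.141, -0.0, -1.271]
force: [1.1, -0.1, -0.7]
grip_width: 0.0121
grip_force: 50.0
```

Underside is at about 0.068. Now the push along tool +x.

step_arm:
  plan:
    - [[0.15,0,0.02,0,0,0],[0.3,0,0.02,0,0,0],[0.45,0,0.02,0,0,0],[0.6,0,0.02,0,0,0],[0.75,0,0.02,0,0,0],[0.9,0,0.02,0,0,0],[1.05,0,0.02,0,0,0],[1.2,0,0.02,0,0,0]]

```text
time_s: 34.92
ee_pos: [0.3663, -0.3613, 0.1035]
eef_rot: [3.141, 0.0, -1.271]
force: [0.1, 0.2, -0.4]
grip_width: 0.0116
grip_force: 50.0
```

```bash
python3 - <<'E'
from tr import *
S=ctrl.camera("side")
cv2.imwrite("pics/nud2.png",cv2.resize(S[190:320,170:330,::-1],None,fx=4,fy=4,interpolation=cv2.INTER_CUBIC))
E
```

```text
(no output)
```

View pics/nud2.png

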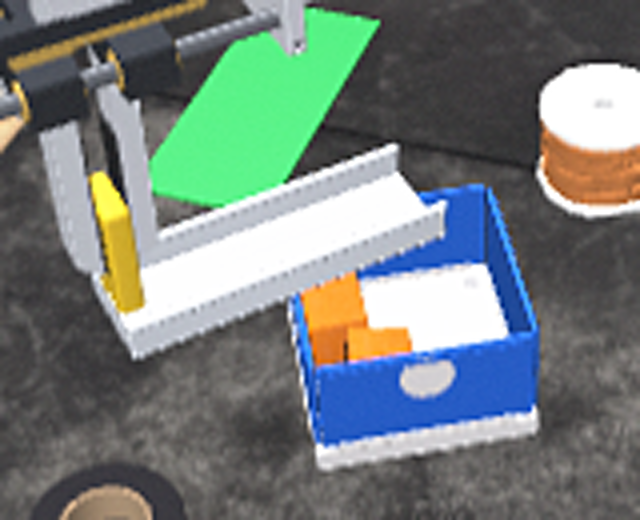

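The upper block dropped, and the two blocks now lie side by side, low in the box. I'll take the empty chute back to the mat and check it numerically, since my pictures are used up.

```bash
python3 - <<'E'
from tr import *
u=lambda f:np.array([np.cos(f),np.sin(f)])
o=ctrl.get_obs();g=o["ee_pos"][:2];f0=.3;f1=1.04;C=np.array([.4475,-.1455]);gt=C-.069*u(f1);P=[]
for z in(.08,.1,.12,.13): P.append(tcp([*(g+.144*u(f0)),z],f0,0))
for s in ease(14): gp=g+s*(gt-g);f=f0+s*(f1-f0);P.append(tcp([*(gp+.144*u(f)),.13],f,0))
for z in(.13,.11,.09,.07,.05,.04):P.append(tcp([*(C+.075*u(f1)),z],f1,0))
emit(P)
I={n:ctrl.camera(n) for n in("top","side")}
for n in I:print(n,[(np.round(c,1).tolist(),int(a)) for _,c,a in comps(orange(hsv(I[n])),20) if 200<c[0]<330 and 200<c[1]<310])
E
```

```text
[[0.0, 0.0, -0.33, 0.0, -0.0, -0.0], [0.0, 0.0, -1.0, 0.0, -0.0, -0.0], [0.0, 0.0, -1.66, 0.0, -0.0, -0.0], [0.0, 0.0, -2.0, 0.0, -0.0, -0.0], [-0.07, -0.04, -2.0, 0.0, -0.0, -0.11], [-0.25, -0.17, -2.0, 0.0, -0.0, -0.4], [-0.54, -0.35, -2.0, 0.0, -0.0, -0.84], [-0.9, -0.6, -2.0, 0.0, -0.0, -1.41]]
[[-0.38, -0.34, 0.0, 0.0, -0.0, -0.65], [-0.79, -0.71, 0.0, 0.0, -0.0, -1.38], [-1.22, -1.1, 0.0, 0.0, -0.0, -2.13], [-1.65, -1.48, 0.0, 0.0, -0.0, -2.88], [-2.07, -1.86, 0.0, 0.0, -0.0, -3.6], [-2.44, -2.2, 0.0, 0.0, -0.0, -4.26], [-2.77, -2.49, 0.0, 0.0, -0.0, -4.83], [-3.02, -2.72, 0.0, 0.0, -0.0, -5.27]]
[[-0.07, -0.21, 0.0, 0.0, -0.0, -0.29], [-0.09, -0.29, 0.0, 0.0, -0.0, -0.39], [-0.09, -0.29, 0.0, 0.0, -0.0, -0.39], [-0.09, -0.29, 0.67, 0.0, -0.0, -0.39], [-0.09, -0.29, 1.33, 0.0, -0.0, -0.39], [-0.09, -0.29, 2.0, 0.0, -0.0, -0.39], [-0.09, -0.29, 2.67, 0.0, -0.0, -0.39], [-0.09, -0.29, 3.0, 0.0, -0.0, -0.39]]
end [ 0.4125 -0.205   0.0734] [ 3.141  0.    -0.531]
top [([324.6, 230.0], 99)]
side [([319.7, 232.3], 380), ([256.2, 270.8], 353)]
```

step_arm:
  plan:
    - [[0,0,-0.33,0,0,0],[0,0,-1.0,0,0,0],[0,0,-1.66,0,0,0],[0,0,-2.0,0,0,0],[-0.07,-0.04,-2.0,0,0,-0.11],[-0.25,-0.17,-2.0,0,0,-0.4],[-0.54,-0.35,-2.0,0,0,-0.84],[-0.9,-0.6,-2.0,0,0,-1.41]]

```text
time_s: 35.73
ee_pos: [0.3751, -0.3288, 0.1621]
eef_rot: [3.141, 0.002, -1.12]
force: [-0.4, 0.3, -1.6]
grip_width: 0.0121
grip_force: 50.0
```

step_arm:
  plan:
    - [[-0.38,-0.34,0,0,0,-0.65],[-0.79,-0.71,0,0,0,-1.38],[-1.22,-1.1,0,0,0,-2.13],[-1.65,-1.48,0,0,0,-2.88],[-2.07,-1.86,0,0,0,-3.6],[-2.44,-2.2,0,0,0,-4.26],[-2.77,-2.49,0,0,0,-4.83],[-3.02,-2.72,0,0,0,-5.27]]

```text
time_s: 36.4
ee_pos: [0.4096, -0.211, 0.1623]
eef_rot: [3.141, 0.002, -0.566]
force: [0.8, -1.5, -1.1]
grip_width: 0.0117
grip_force: 50.0
```

step_arm:
  plan:
    - [[-0.07,-0.21,0,0,0,-0.29],[-0.09,-0.29,0,0,0,-0.39],[-0.09,-0.29,0,0,0,-0.39],[-0.09,-0.29,0.67,0,0,-0.39],[-0.09,-0.29,1.33,0,0,-0.39],[-0.09,-0.29,2.0,0,0,-0.39],[-0.09,-0.29,2.67,0,0,-0.39],[-0.09,-0.29,3.0,0,0,-0.39]]

```text
time_s: 37.07
ee_pos: [0.4112, -0.204, 0.0713]
eef_rot: [3.141, 0.003, -0.532]
force: [0.1, 0.6, -1.1]
grip_width: 0.0119
grip_force: 50.0
```

step_arm:
  plan:
    - [[0,0,0.3,0,0,0],[0,0,0.55,0,0,0],[0,0,0.75,0,0,0],[0,0,0.75,0,0,0]]

```text
time_s: 37.4
ee_pos: [0.412, -0.2039, 0.0503]
eef_rot: [3.141, 0.001, -0.531]
force: [0.0, 1.2, -1.9]
grip_width: 0.0114
grip_force: 50.0
```

```bash
python3 - <<'E'
from tr import *
u=lambda f:np.array([np.cos(f),np.sin(f)])
C=np.array([.4475,-.1455]);emit([tcp([*(C+.075*u(1.04)),.0065],1.04,0)])
S=ctrl.camera("side");T=ctrl.camera("top")
for n,I in(("top",T),("side",S)):print(n,[(np.round(c,1).tolist(),int(a)) for _,c,a in comps(orange(hsv(I)),20)])
E
```

```text
[[0.03, 0.02, 0.35, 0.0, 0.01, -0.0]]
end [ 0.4125 -0.2049  0.0398] [ 3.141  0.    -0.531]
top [([94.0, 99.9], 49), ([323.6, 231.4], 146), ([304.6, 239.0], 152), ([529.5, 248.7], 147)]
side [([332.5, 132.8], 71), ([319.7, 232.2], 381), ([255.6, 269.9], 383), ([368.5, 318.1], 74)]
```

step_arm:
  plan:
    - [[0,0,0.15,0,0,0],[0,0,0.28,0,0,0],[0,0,0.35,0,0,0],[0,0,0.36,0,0,0],[0,0,0.36,0,0,0]]

```text
time_s: 37.92
ee_pos: [0.4122, -0.2039, 0.04]
eef_rot: [3.141, 0.001, -0.531]
force: [-0.3, -0.4, -0.7]
grip_width: 0.0119
grip_force: 50.0
```

step_arm:
  plan:
    - [[0,0,0.02,0,0,0],[0,0,0.03,0,0,0],[0,0,0.03,0,0,0]]
  squeeze: 10

```text
time_s: 38.17
ee_pos: [0.4123, -0.204, 0.0394]
eef_rot: [3.141, 0.0, -0.531]
force: [0.5, 0.6, 1.1]
grip_width: 0.0121
grip_force: 10.0
```

step_arm:
  plan:
    - [[0,0,0,0,0,0],[0,0,0,0,0,0],[0,0,0,0,0,0],[0,0,0,0,0,0],[0,0,0,0,0,0]]
  grip: 0.34

```text
time_s: 38.58
ee_pos: [0.4122, -0.204, 0.0392]
eef_rot: [3.141, 0.0, -0.531]
force: [0.5, 0.3, 0.3]
grip_width: 0.0319
grip_force: 0.0
```

step_arm:
  plan:
    - [[0,0,-0.5,0,0,0],[0,0,-1.5,0,0,0],[0,0,-2.6,0,0,0],[0,0,-3.8,0,0,0],[-1.0,1.0,-4.5,0,0,0],[-2.0,2.0,-5.0,0,0,0],[-2.0,3.0,-5.0,0,0,0],[-2.0,3.0,-5.0,0,0,0]]

```text
time_s: 39.25
ee_pos: [0.3123, -0.2541, 0.1908]
eef_rot: [3.14, -0.003, -0.534]
force: [-0.0, 0.8, 0.2]
grip_width: 0.0317
grip_force: 0.0
```

```bash
python3 - <<'E'
from chute import *
T=ctrl.camera("top");S=ctrl.camera("side")
for n,I in(("top",T),("side",S)):
    h=hsv(I);print(n,[(np.round(c,1).tolist(),int(a)) for _,c,a in comps(orange(h),20)])
    g=(h[...,0]>50)&(h[...,0]<75)&(h[...,1]>90)&(h[...,2]>80);g=max(comps(g),key=lambda c:c[2])[0].astype(np.uint8)
    M=np.zeros((420,560),np.uint8);cv2.fillPoly(M,[cv2.convexHull(np.argwhere(g)[:,::-1].astype(np.int32))],1)
    if n=="top":
        print("mat",fit({n:M.astype(float)},(.4464,-.149,[1.05]),.175,.075,0,.003,False))
        c=cv2.erode(M,np.ones((3,3)))*(1-g);c=cv2.morphologyEx(c,cv2.MORPH_OPEN,np.ones((3,3)));c=max(comps(c),key=lambda q:q[2])
        print("chute",fit({n:c[0].astype(float)},(.4455,-.148,[1.05]),.150,.048,.003,.020,False))
    for q in("chute_grip","chute_mouth"):print(q,[(np.round(d["at"],1).tolist(),round(d["confidence"],2)) for d in ctrl.place_of(q,n)][:1],proj(n,[(.4475-.069*np.cos(1.04),-.1455-.069*np.sin(1.04),.058) if q[-1]=="p" else (.4475+.075*np.cos(1.04),-.1455+.075*np.sin(1.04),.006)]).round(1))
# walls: blue extent
h=hsv(T);bl=(h[...,0]>100)&(h[...,0]<125)&(h[...,1]>120);c=[c for c in comps(bl,60) if np.hypot(*(c[1]-(310,225)))<60]
for m in c:
    r,q=np.where(m[0]);print("blue",r.min(),r.max(),q.min(),q.max(),m[2])
for nm,q in(("tin",(364,168)),("spool",(260,170)),("tape",(344,289))):print(nm,T[q[1],q[0]])
for q in("varnish_tin","copper_spool","tape_black"):print(q,[np.round(d["at"],1).tolist() for d in ctrl.place_of(q,"top")][:2],[np.round(d["at"],1).tolist() for d in ctrl.place_of(q,"side")][:1])
print(ctrl.get_obs()["ee_pos"],ctrl.get_obs()["time_s"])
E
```

```text
top [([95.3, 98.5], 39), ([323.5, 231.3], 152), ([304.5, 239.0], 154), ([529.5, 248.7], 149)]
mat (array([ 0.4474, -0.1499,  1.0535]), np.float64(0.07))
chute (array([ 0.4456, -0.1484,  1.0519]), np.float64(0.089))
chute_grip [([243.7, 259.0], 0.79)] [[238.8 259.6]]
chute_mouth [([190.1, 228.9], 0.76)] [[186.9 228.3]]
side [([332.3, 132.8], 72), ([319.7, 232.2], 382), ([255.7, 270.0], 381), ([368.4, 318.2], 73)]
chute_grip [([217.6, 211.8], 0.59)] [[218.6 213.6]]
chute_mouth [([247.7, 195.2], 0.65)] [[246.6 194. ]]
blue 200 247 287 335 331
tin [235 232 228]
spool [226 225 223]
tape [86 82 80]
varnish_tin [[359.7, 172.2]] [[358.3, 323.5]]
copper_spool [[260.0, 170.8]] [[320.9, 232.6]]
tape_black [[344.6, 289.7], [306.6, 239.1]] [[197.0, 327.8]]
[ 0.3151846  -0.25093974  0.18914473] 39.85
```

```bash
python3 -c "
from station import ctrl
print(ctrl.hand_in())"
```

```text
the job is handed in; nothing more can be done
None
```

The job is handed in at about 40 s: all four walls are upright, both orange blocks (only two were there) slid from the chute into the box, and the empty chute is back on its mat; one block landed stacked above the rim, so I nudged it down with the chute's side wall.

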